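# Load, tilt and pin the flask cradle

### The job

Lay the culture flask flat in the tray of the tilting cradle with its cap at the handle end, let go of it, and then swing the cradle smoothly by its handle to its steepest notch, 40 degrees with the cap up. Then lock it there with the index pin from the tool block, pushed fully home through the slanting guide bush, and leave everything else standing where it is.

Things in the scene. Friction and masses are not known exactly. Their poses are not given: they have to be found in the camera images.
- fixture: Fixed base of the tilting cradle: grey plate 200 (x) x 215 (y) mm, top 14 mm up; aluminium cheeks at y = -72 and +72 mm, tops at 138 mm. Origin on the bench between the cheeks, z up. The trunnion axis runs along its y through x = 0, z = 110 mm. Its -x (handle) side faces roughly to the robot. The notched index disc is outside the +y cheek, at y = 94 mm.
- cradle (a joint): Cradle tilt in rad: 0 = tray level, positive = handle end up; travel -0.52 to 0.82. Dry friction of 0.25 N m: it stays where left. Index disc: 63 mm radius, teeth to 80 mm on the upper robot-side quarter; four notches, 14 mm wide, 17 mm deep, come under the guide bush at -20, 0, 20 and 40 degrees. 40 (0.698 rad) is the last, steepest notch.
- tray (a point): Centre of the tray floor's upper face, 14 mm from the trunnion axis. Axes turn with the cradle: x away from the handle, y along the trunnion axis, z out of the tray. Aluminium tray, 118 x 58 mm inside; end walls 16 mm high; corner lugs 14 mm high, 4 mm thick, up to 62 mm from the middle; the middle 80 mm of each long side is open for fingers.
- handle (a point): Middle of the black handle bar of the cradle: 12 mm diameter, 69 mm free length along the tray's y, at x = -135, z = -3 mm from tray (z = +11 mm from the trunnion axis). Two thin steel arms join its ends to the tray. Axes as tray.
- bush: Guide bush: aluminium block 38 x 44 x 30 mm on an arm of the +y cheek, above the index disc. Origin: centre of its bore's mouth; z out along the bore. The bore (14.5 mm, 30 mm through) leans 35 degrees from vertical to the fixture's -x side and points at the trunnion axis, 113 mm down along it. Tooth tops are 33 mm, notch floors 50 mm below the mouth.
- flask: Clear rectangular culture flask lying flat, 110 x 50 x 30 mm overall with a white screw cap, about 90 g. Origin: centre of its 110 mm length and 50 mm width, on its underside; z up. The cap (27 mm diameter, axis 16.5 mm up) is the -x end (x = -55 to -35 mm); the 50 mm wide body runs from x = -25 to +55 mm.
- flask_cap (a point): Outer end of the flask's cap, at x = -55, y = 0, z = 16.5 mm in the flask's frame.
- block: Grey tool block fixed on the bench, 60 (x) x 155 (y) x 58 mm high, origin centre of underside, three vertical holes 14 mm in diameter, 52 mm deep, at y = -50, 0 and 50 mm; they hold the index pin and two drivers, in any order.
- pin: Index pin, at first upright in a hole of the block; 110 g. Steel shank 12 mm diameter, 47 mm long, last 8 mm tapered to 6 mm; shoulder collar 24 mm diameter, 5 mm thick; square ribbed black grip, 26 mm across its flats (along x and y), 9 to 49 mm above the origin. Origin: underside of the shoulder; z from shank to grip. Home: shoulder on the bush's mouth, end 14 mm deep in the notch.
- pin_tip (a point): End of the pin's shank, 47 mm below the pin's origin along its axis.
- t_driver: T-handled driver standing in the block (steel shank, 70 mm black crossbar 58 mm above the block top). Bystander.
- slim_driver: driver with a slim waisted black handle 18 mm thick, standing 64 mm above the block top. Bystander.
- media_bottle: clear round media bottle, 66 mm diameter, 140 mm tall, origin centre of underside. Bystander.
- amber_bottle: amber round bottle, 60 mm diameter, 130 mm tall, origin centre of underside. Bystander.
- dish_stack: stack of four Petri dishes, 62 mm diameter, 58 mm tall, origin centre of underside. Bystander.
- beaker: glass beaker, 62 mm diameter, 85 mm tall, origin centre of underside. Bystander.
- tip_box: grey pipette tip box with clear lid, 85 x 120 x 65 mm, origin centre of underside. Bystander.
Things that resemble listed ones, but are neither listed nor needed, are in the scene too. What is shaped like the pin but red is not meant.

How it is judged:
By the outcome, as a careful person would: the job done as asked, in the order asked, and still so for the second after the job is handed in, with the robot touching nothing.
It also fails if it takes over 72 s, if anything falls off the work surface, if the arm or the gripper's body presses on something with over 40 N, if the wrist force passes 120 N, or if a joint passes its speed limit or range.

### The arm

A 7-joint arm with a two-finger parallel gripper is mounted at the origin on the work surface. World frame = base frame: x ahead of the robot, y to its left, z up, the work surface at z = 0. Lengths are in m, angles in rad, forces in N, time in s.
With the tool pointing down it reaches from about 0.4 to 0.85 m from the base axis. Payload 4.5 kg.
Tool frame: the origin (TCP) lies midway between the tips of the shut fingers; the grasp point (between the pads) lies 19 mm behind it; x points along the fingers, y is the direction in which the jaws open and shut, and the axes are right-handed (so a half turn about x gives the same grasp; the last joint's range is limited). The gripper opens to 85 mm and grips with 20 to 120 N. Pads are 22 mm wide; open, the fingers measure 114 mm over their backs; the gripper's body (76 mm by 85 mm) begins 54 mm behind the grasp point. The pads swing forward as they close: fully open they stand 13 mm farther back than shut.
Start: joints at [-1.121, 0.689, -0.195, 1.565, 0.157, 0.902, -0.215], TCP at [0.252, 0.572, 0.231] pointing down, gripper open.
Joint ranges: [-3.01, 3.01], [-0.46, 2.08], [-1.47, 1.51], [0.13, 2.56], [-1, 4.14], [0.04, 2.09], [-2.66, 2.66]. Speed limits (rad/s): [2.57, 2.57, 3.14, 3.14, 3.14, 3.14, 3.14].

### API

Orientations are given as a unit quaternion [x, y, z, w].
In Python, from bench import r gives the robot as it stands.
- The arm moves only by the tool play_rows, never from a script. Its argument "commands" is a list that holds one entry, the list of rows, each a list of 5 numbers: the shift along the world's x, y, z each as a share of 0.05 m, from -1 to 1, then the turn about the world's z as a share of pi rad, from -1 to 1, then the gripper command: -1 is shut, 1 is fully open, values between are in proportion. A call has 1 to 20 rows; each row shifts and turns the commanded pose from where the row before left it; what a row does not reach is not made up. A row lasts 1/10 s, in which the tool goes at most 50 mm and 8.59 degrees, less where a joint would pass 70% of its speed; a pose out of reach is approached as far as the arm can. A call with a number of a shift or a turn outside -1 to 1 is refused whole. A call with a gripper value outside its range is refused whole. The fingers move at their own pace and stop on an object; the grip force is fixed at half the most. Time passes only in rows, so rows that do not move let the fingers close. It gives the time, the measured TCP pose, the force and the opening at its end, in the units of the state.
- r.get_state(): the state, without advancing time (a new reading comes with each control period).
- r.capture(name): name is "scene" or "top" or "wrist"; returns the picture (420x560x3 uint8, red, green, blue); there is no depth.
- r.camera_model(name): a dict with "camera_matrix" (3x3 intrinsics, pixels), "cam_to_world" (4x4, takes a point from camera to world coordinates); the wrist camera has in their place "mount" (4x4, takes a point from camera to tool coordinates, whose origin is the TCP and whose axes are the tool frame's). Camera axes: x right, y up, looking along -z (the intrinsics and any distortion apply to the point x, -y, -z); pixel columns grow to the right and rows downward; lengths in m; the calibration is good to about 2 mm. A picture is of the moment at which its call begins: read the wrist's pose just before it. camera_model takes no time and is no camera call.
- r.close_job(): hands the job in, once; it reports no verdict.
Trained networks look in the newest picture that a camera, given by its name, has taken for a name from the list of things; names that differ only in an ending like _2 or _b are one class to them, and where a whole thing is asked for, a point or a joint stands for the part that bears it (a point fixed in the world has none). Each returns a list of dicts, best first, with "conf" (0 to 1); they miss things now and then, are a little off and sometimes report something else, mostly with a low value. They report only what shows in the picture. A call takes as long as a camera call. They do not tell look-alikes from the thing itself.
- r.recognise(query, camera): "position" ([x, y, z] in m, in world coordinates, good to about 4 mm: the middle of the surface that is visible of it).
- r.cut_out(query, camera): "pixels" (420x560 bool, what is visible of it).
- r.landmark_of(query, camera): "position" ([x, y, z] in m, in world coordinates, good to about 4 mm: a listed point, or the origin of a listed thing).
The state is a dict: "time": time; "joint_pos": joint angles; "dq": joint speeds; "tau": joint torques, N m; "position": TCP position; "tool_rot": TCP orientation; "force": force on the tool from outside, world axes, zero at the start; "wrist_torque": the same for the moment, N m; "grip_width": finger opening in m.
Only numpy, scipy, OpenCV 4.12 (cv2) and the standard library are available. Lean on these libraries where they do the work, as an engineer would, in place of code of your own. Each camera call takes 0.05 s, during which the arm holds its last target.

## Working session

There is one attempt and no reset: what is moved stays moved. The work goes in short steps, Python scripts to look and compute and a tool call to move; the robot and the scene stay as the last step left them, time stands still between calls to the robot, and variables do not carry over. Pictures are saved under pics/ and viewed, and the job is handed in when it is done.

Besides the shell and the picture viewer there is one more tool, called after "Request:" in YAML: its name, and indented under it one key for each argument. play_rows: Moves the arm, as the interface text tells. Its arguments: {"type":"object","properties":{"commands":{"type":"array"}},"required":["commands"]}

```bash
ls; mkdir -p pics; cat > h.py <<'E'
import numpy as np, cv2
from bench import r
from scipy.spatial.transform import Rotation as R
def snap(name,fn):
    im=r.capture(name); cv2.imwrite('pics/'+fn,cv2.cvtColor(im,cv2.COLOR_RGB2BGR)); return im
E
python3 - <<'E'
from h import *
for n in ["scene","top","wrist"]:
    snap(n,n+"0.png")
for n in ["scene","top"]:
    m=r.camera_model(n);print(n,m)
s=r.get_state();print(s)
E
```

```text
pics
scene {'camera_matrix': array([[404.22910462,   0.        , 285.32909445],
       [  0.        , 404.22910462, 205.68510999],
       [  0.        ,   0.        ,   1.        ]]), 'cam_to_world': array([[ 0.78430216, -0.37697842,  0.49270416,  1.0172371 ],
       [ 0.61994557,  0.50593763, -0.59974546, -0.67525907],
       [-0.02318648,  0.77583142,  0.63051407,  0.79744556],
       [ 0.        ,  0.        ,  0.        ,  1.        ]])}
top {'camera_matrix': array([[386.77608819,   0.        , 278.64828422],
       [  0.        , 386.77608819, 208.19261178],
       [  0.        ,   0.        ,   1.        ]]), 'cam_to_world': array([[ 6.10979013e-03,  9.83665501e-01, -1.79902339e-01,
         3.27062332e-01],
       [-9.99367516e-01, -2.96154043e-04, -3.55595282e-02,
        -6.75128391e-02],
       [-3.50319599e-02,  1.80005815e-01,  9.83041539e-01,
         1.14673176e+00],
       [ 0.00000000e+00,  0.00000000e+00,  0.00000000e+00,
         1.00000000e+00]])}
{'time': 0.15, 'joint_pos': array([-1.12121855,  0.68979614, -0.19452914,  1.5660592 ,  0.15729873,
        0.90249236, -0.21509315]), 'dq': array([ 7.59266992e-04, -3.08328324e-03,  3.64196539e-04, -2.97837358e-03,
       -6.69391892e-04, -8.89668415e-04, -2.98916649e-05]), 'tau': array([-1.70153246e-03, -5.39937258e+01, -1.26848470e+00, -1.58717215e+01,
        9.25405329e-03,  6.47670226e-03,  1.05376699e-05]), 'position': array([0.25227991, 0.57130895, 0.23067755]), 'tool_rot': array([ 0.14544149,  0.69195313, -0.14639819,  0.69182021]), 'force': array([-0.21337038, -0.39446686,  0.40595404]), 'wrist_torque': array([-0.00857655,  0.00363497,  0.00556941]), 'grip_width': 0.08492263875214932}
```

View pics/scene0.png

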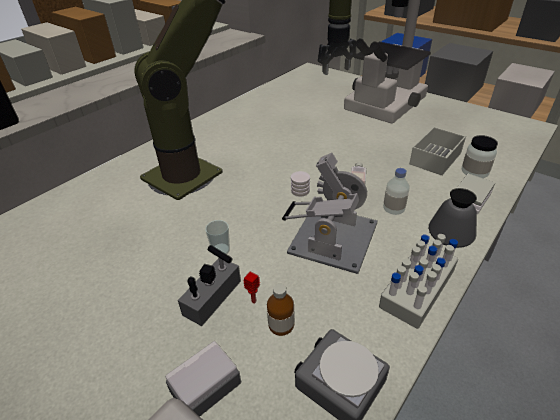

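View pics/top0.png

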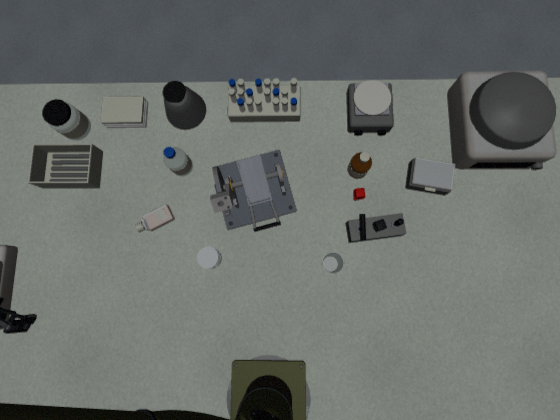

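```bash
python3 - <<'E'
from h import *
for c in ["scene","top"]:
  for q in ["flask","flask_cap","tray","handle","bush","pin","pin_tip","fixture","block","t_driver","slim_driver"]:
    l=r.landmark_of(q,c); print(c,q,[(np.round(d['position'],3).tolist(),round(d['conf'],2)) for d in l][:4])
print(r.get_state()['time'])
E
```

```text
scene flask [([0.496, 0.347, 0.001], 0.44)]
scene flask_cap [([0.473, 0.397, 0.011], 0.63)]
scene tray [([0.593, 0.039, 0.125], 0.98)]
scene handle [([0.475, 0.007, 0.072], 0.58)]
scene bush [([0.509, 0.114, 0.201], 0.52)]
scene pin [([0.474, -0.301, 0.059], 0.75), ([0.568, -0.254, 0.05], 0.71), ([0.512, 0.11, 0.2], 0.4)]
scene pin_tip [([0.568, -0.256, 0.002], 0.88), ([0.476, -0.303, 0.012], 0.6)]
scene fixture [([0.595, 0.038, -0.003], 0.82), ([0.476, -0.304, 0.014], 0.3)]
scene block [([0.474, -0.304, 0.002], 0.74)]
scene t_driver [([0.466, -0.253, 0.056], 0.71)]
scene slim_driver [([0.481, -0.359, 0.058], 0.51), ([0.473, -0.304, 0.004], 0.21)]
top flask [([0.496, 0.35, -0.004], 0.55), ([0.595, 0.037, 0.124], 0.35)]
top flask_cap [([0.476, 0.398, 0.016], 0.58)]
top tray [([0.591, 0.038, 0.125], 0.68), ([0.509, 0.11, 0.201], 0.51), ([0.387, 0.173, 0.002], 0.19)]
top handle [([0.473, 0.004, 0.073], 0.86)]
top bush [([0.507, 0.111, 0.204], 0.66), ([0.656, -0.261, 0.0], 0.57), ([0.471, -0.306, 0.001], 0.36)]
top pin [([0.563, -0.249, 0.052], 0.5), ([0.475, -0.3, 0.06], 0.44), ([0.598, 0.037, -0.002], 0.41)]
top pin_tip [([0.563, -0.253, 0.001], 0.53)]
top fixture [([0.601, 0.04, -0.003], 0.84)]
top block [([0.472, -0.307, -0.0], 0.82)]
top t_driver [([0.467, -0.254, 0.055], 0.75)]
top slim_driver [([0.37, -0.175, -0.001], 0.72), ([0.476, -0.355, 0.059], 0.47)]
1.25
```

```bash
cat >> h.py <<'E'
def st():
    s=r.get_state(); M=R.from_quat(s['tool_rot']).as_matrix()
    print('t',round(s['time'],2),'pos',np.round(s['position'],4),'down',np.round(M[:,0],3),'jawyaw',round(np.degrees(np.arctan2(M[1,1],M[0,1])),2),'w',round(s['grip_width'],4),'F',np.round(s['force'],1),'T',np.round(s['wrist_torque'],2),'q',np.round(s['joint_pos'],2)); return s,M
def proj(n,P,s=None):
    m=r.camera_model(n)
    if n=='wrist':
        M=np.eye(4);M[:3,:3]=R.from_quat(s['tool_rot']).as_matrix();M[:3,3]=s['position'];T=M@m['mount']
    else: T=m['cam_to_world']
    p=(np.c_[np.atleast_2d(P),np.ones(len(np.atleast_2d(P)))]@np.linalg.inv(T).T)[:,:3]
    K=m['camera_matrix']; return np.c_[K[0,0]*p[:,0]/-p[:,2]+K[0,2],K[1,1]*-p[:,1]/-p[:,2]+K[1,2]]
E
python3 - <<'E'
from h import *
st(); print(r.camera_model('wrist'))
for q in ["beaker","dish_stack","amber_bottle","media_bottle"]:
    l=r.landmark_of(q,'top'); print(q,[(np.round(d['position'],3).tolist(),round(d['conf'],2)) for d in l][:2])
E
```

```text
t 1.25 pos [0.2524 0.5718 0.2313] down [ 0.  0. -1.] jawyaw 66.18 w 0.0855 F [ 0.1  0.2 -1.2] T [0.01 0.   0.02] q [-1.12  0.69 -0.19  1.57  0.16  0.9  -0.22]
{'camera_matrix': array([[377.47923879,   0.        , 279.22148339],
       [  0.        , 377.47923879, 207.93721392],
       [  0.        ,   0.        ,   1.        ]]), 'mount': array([[ 4.18736932e-04,  2.71612994e-01, -9.62406466e-01,
        -1.42430114e-01],
       [ 9.99999160e-01,  1.06669084e-03,  7.36137691e-04,
        -1.54521453e-03],
       [ 1.22653473e-03, -9.62405966e-01, -2.71612320e-01,
        -6.93383749e-02],
       [ 0.00000000e+00,  0.00000000e+00,  0.00000000e+00,
         1.00000000e+00]])}
beaker [([0.371, -0.177, 0.001], 0.87)]
dish_stack [([0.384, 0.174, -0.002], 0.62)]
amber_bottle [([0.657, -0.261, 0.001], 0.89)]
media_bottle [([0.666, 0.273, 0.001], 0.77)]
```

View pics/wrist0.png

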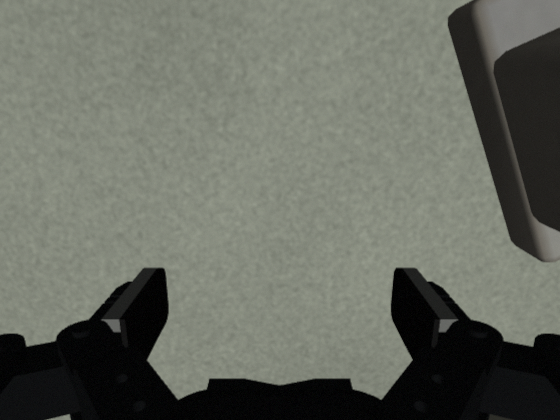

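Request:
play_rows:
  commands:
    - [[0.3, -0.25, 0.1, -0.02, 1], [0.6, -0.5, 0.2, -0.03, 1], [0.6, -0.5, 0.2, -0.03, 1], [0.6, -0.5, 0.2, -0.03, 1], [0.6, -0.5, 0.2, -0.03, 1], [0.6, -0.5, 0.2, -0.03, 1], [0.6, -0.5, 0.2, -0.03, 1], [0.6, -0.5, 0.1, -0.03, 1], [0.3, -0.35, 0, -0.01, 1], [0.1, -0.1, 0, 0, 1], [0, 0, 0, 0, 1]]

```text
time: 2.55
position: [0.4982, 0.3602, 0.3015]
tool_rot: [0.391, 0.589, -0.391, 0.589]
force: [-0.7, 0.4, -0.0]
grip_width: 0.0856
```

```bash
python3 - <<'E'
from h import *
s,M=st(); snap('wrist','w1.png')
for q in ["flask","flask_cap"]:
    l=r.landmark_of(q,'wrist'); print(q,[(np.round(d['position'],4).tolist(),round(d['conf'],2)) for d in l][:3])
print(proj('wrist',[[.496,.348,0],[.4745,.3975,.0165]],s))
E
```

```text
t 2.55 pos [0.4982 0.3602 0.3015] down [ 0. -0. -1.] jawyaw 22.79 w 0.0856 F [-0.7  0.4 -0. ] T [0.07 0.01 0.  ] q [-0.7   0.6  -0.    1.51  0.    1.03 -0.3 ]
flask [([0.4934, 0.348, 0.0007], 0.93)]
flask_cap [([0.4744, 0.3954, 0.0148], 0.75)]
[[274.92442201 169.85633819]
 [273.96420334 124.22579703]]
```

View pics/w1.png

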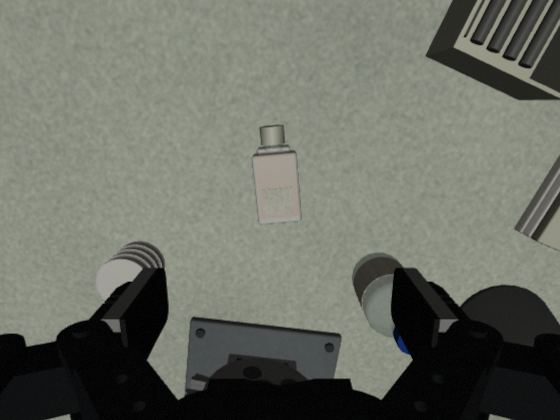

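```bash
cat >> h.py <<'E'
def back(n,uv,z,s=None):
    m=r.camera_model(n)
    if n=='wrist':
        M=np.eye(4);M[:3,:3]=R.from_quat(s['tool_rot']).as_matrix();M[:3,3]=s['position'];T=M@m['mount']
    else: T=m['cam_to_world']
    K=m['camera_matrix'];uv=np.atleast_2d(uv).astype(float)
    d=np.c_[(uv[:,0]-K[0,2])/K[0,0],-(uv[:,1]-K[1,2])/K[1,1],-np.ones(len(uv))]@T[:3,:3].T
    o=T[:3,3]; return o+d*((z-o[2])/d[:,2])[:,None]
E
python3 - <<'E'
from h import *
s,M=st()
im=cv2.imread('pics/w1.png')
cv2.imwrite('pics/w1z.png',cv2.resize(im[110:240,200:360],None,fx=4.5,fy=4.5,interpolation=cv2.INTER_CUBIC))
E
```

```text
t 2.7 pos [0.4958 0.3635 0.3012] down [-0.001  0.001 -1.   ] jawyaw 23.14 w 0.0855 F [0.  0.9 0.8] T [ 0.04  0.01 -0.01] q [-0.7   0.6  -0.    1.51  0.    1.03 -0.3 ]
```

View pics/w1z.png

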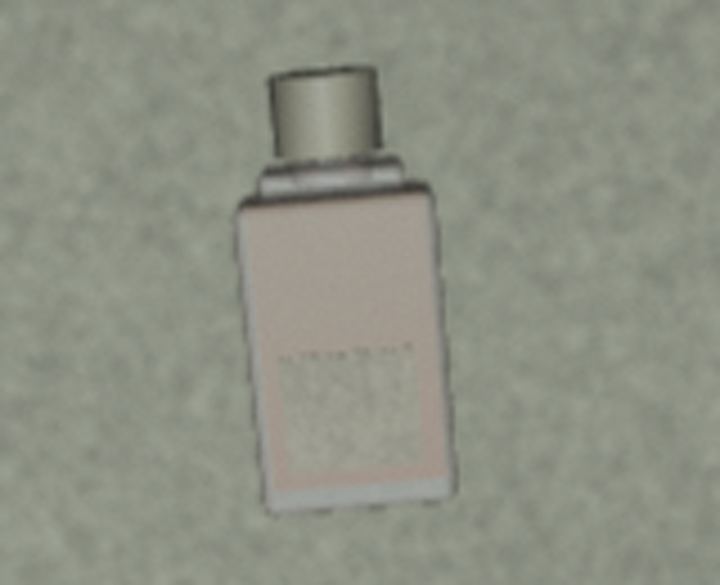

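```bash
python3 - <<'E'
from h import *
s=dict(position=np.array([.4982,.3602,.3015]),tool_rot=np.array([0.391,0.589,-0.391,0.589]))
z=np.array([[238,203],[435,187],[455,490],[270,512]])/4.5+[200,110]
P=back('wrist',z,.028,s);print(np.round(P,4))
x=(P[2]+P[3]-P[0]-P[1])/2; y=(P[0]-P[1]+P[3]-P[2])/2
for v in (P[1]-P[0],P[2]-P[3],P[3]-P[0],P[2]-P[1]): print(np.linalg.norm(v),np.degrees(np.arctan2(v[1],v[0])))
c=P.mean(0); print('bodycentre',c, 'top cam check')
for i in range(5): print(np.round(r.get_state()['position'],4))
print(r.landmark_of('flask','wrist')[0]['position'], r.get_state()['position'],r.get_state()['time'])
E
```

```text
[[0.4656 0.3586 0.028 ]
 [0.5085 0.3808 0.028 ]
 [0.5442 0.3117 0.028 ]
 [0.5026 0.2879 0.028 ]]
0.04832731806375012 27.40933576680377
0.04791101968956423 29.89169835074745
0.07981764518801297 -62.387675457736144
0.07774223437420368 -62.722202686549146
bodycentre [0.50524257 0.33474499 0.028     ] top cam check
[0.4958 0.3635 0.3012]
[0.4958 0.3635 0.3012]
[0.4958 0.3635 0.3012]
[0.4958 0.3635 0.3012]
[0.4958 0.3635 0.3012]
[0.4934, 0.348, 0.0007] [0.49581961 0.36355726 0.3012167 ] 2.75
```

Request:
play_rows:
  commands:
    - [[0, -0.4, 0, -0.01, 1], [-0.05, -0.8, 0, -0.01, 1], [-0.05, -0.8, 0, -0.01, 1], [-0.05, -0.8, 0, -0.01, 1], [-0.05, -0.8, 0, -0.003, 1], [-0.05, -0.8, 0, 0, 1], [-0.05, -0.8, 0, 0, 1], [-0.05, -0.8, 0, 0, 1], [-0.05, -0.5, 0, 0, 1], [0, -0.2, 0, 0, 1], [0, 0, 0, 0, 1], [0, 0, 0, 0, 1]]

```text
time: 3.95
position: [0.4778, 0.0291, 0.3013]
tool_rot: [0.429, 0.563, -0.428, 0.562]
force: [-0.6, 0.6, 0.3]
grip_width: 0.0859
```

```bash
python3 - <<'E'
from h import *
s,M=st(); snap('wrist','w2.png')
for q in ["handle","tray","fixture","bush"]:
    l=r.landmark_of(q,'wrist'); print(q,[(np.round(d['position'],4).tolist(),round(d['conf'],2)) for d in l][:3])
st()
print(proj('wrist',[[.474,.005,.0725],[.592,.0385,.125]],s))
E
```

```text
t 3.95 pos [0.4778 0.0291 0.3013] down [ 0.     0.001 -1.   ] jawyaw 15.41 w 0.0859 F [-0.6  0.6  0.3] T [ 0.01  0.04 -0.01] q [-0.18  0.4   0.03  1.9  -0.02  0.84  0.13]
handle []
tray [([0.5935, 0.0404, 0.1209], 0.82)]
fixture [([0.5981, 0.0388, -0.0055], 0.69)]
bush [([0.5096, 0.1097, 0.2017], 0.77)]
t 4.2 pos [0.4775 0.0281 0.3012] down [ 0.  0. -1.] jawyaw 15.37 w 0.0855 F [-0.4 -0.2  0.9] T [-0.02 -0.01  0.01] q [-0.18  0.4   0.04  1.9  -0.02  0.84  0.14]
[[270.6560686  194.2261312 ]
 [409.23330328 207.10250743]]
```

View pics/w2.png

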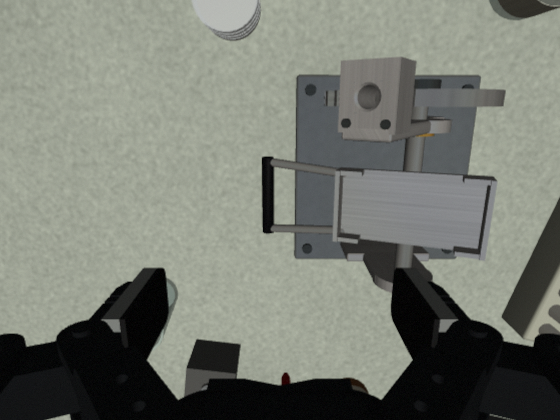

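```bash
python3 - <<'E'
from h import *
s=dict(position=np.array([0.4776,.0285,.3012]),tool_rot=R.from_matrix(np.array([[0,np.cos(np.radians(15.39)),np.sin(np.radians(15.39))],[0,np.sin(np.radians(15.39)),-np.cos(np.radians(15.39))],[-1,0,0]])).as_quat())
print('handle',back('wrist',[[267.5,157],[268,194.5],[267.5,232]],.0735,s))
P=back('wrist',[[297,75],[480,76],[295,259]],.014,s);print('plate',P,np.linalg.norm(P[1]-P[0]),np.linalg.norm(P[2]-P[0]))
for v in(P[1]-P[0],P[0]-P[2]): print(np.degrees(np.arctan2(v[1],v[0])))
print('ctr',(P[1]+P[2])/2)
print('bush',back('wrist',[[369,96]],.2025,s))
im=cv2.imread('pics/w2.png')
cv2.imwrite('pics/w2z.png',cv2.resize(im[40:280,250:510],None,fx=3,fy=2.5,interpolation=cv2.INTER_CUBIC))
E
```

```text
handle [[ 0.46098618  0.03984423  0.0735    ]
 [ 0.47116851  0.00337358  0.0735    ]
 [ 0.48093203 -0.03545539  0.0735    ]]
plate [[ 0.46943202  0.12493705  0.014     ]
 [ 0.65969705  0.1760031   0.014     ]
 [ 0.52619792 -0.08123078  0.014     ]] 0.19699878478304078 0.2138399937176884
15.023791665488703
105.39427014015186
ctr [0.59294748 0.04738616 0.014     ]
bush [[0.51039401 0.11115948 0.2025    ]]
```

View pics/w2z.png

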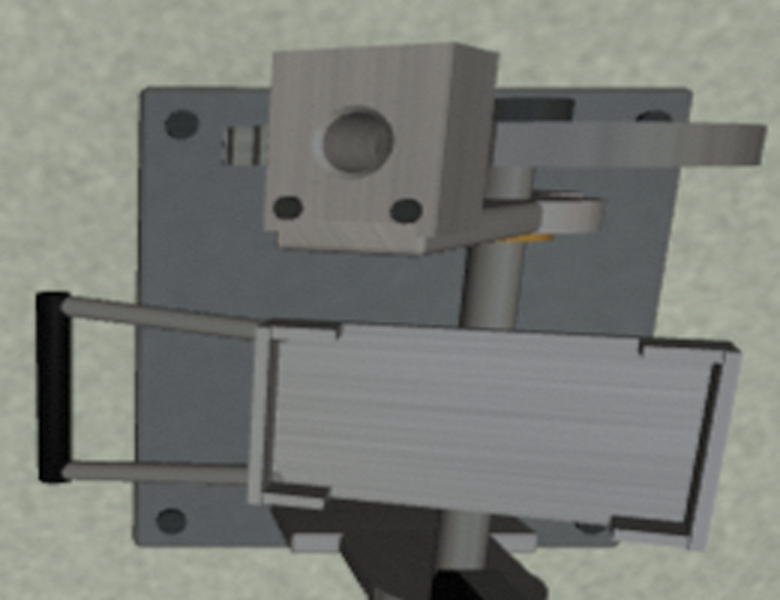

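Request:
play_rows:
  commands:
    - [[-0.06, -0.3, 0, 0, 0], [-0.06, -0.2, -0.4, 0, 0], [0, 0, -0.8, 0, 0], [0, 0, -0.8, 0, 0], [0, 0, -0.8, 0, 0], [0, 0, -0.8, 0, 0], [0, 0, -0.7, 0, 0], [0, 0, -0.4, 0, 0], [0, 0, -0.2, 0, 0], [0, 0, 0, 0, -1], [0, 0, 0, 0, -1], [0, 0, 0, 0, -1], [0, 0, 0, 0, -1], [0, 0, 0, 0, -1]]

```text
time: 5.6
position: [0.4732, 0.0023, 0.0573]
tool_rot: [0.43, 0.561, -0.428, 0.563]
force: [2.4, 2.0, 2.2]
grip_width: 0.0098
```

```bash
python3 - <<'E'
from h import *
s,M=st(); snap('wrist','w3.png')
E
```

```text
t 5.6 pos [0.4732 0.0023 0.0573] down [ 0.004  0.001 -1.   ] jawyaw 15.26 w 0.0098 F [2.4 2.  2.2] T [ 0.32 -0.51  0.03] q [-0.11  0.82  0.01  2.15 -0.03  0.16  0.19]
```

View pics/w3.png

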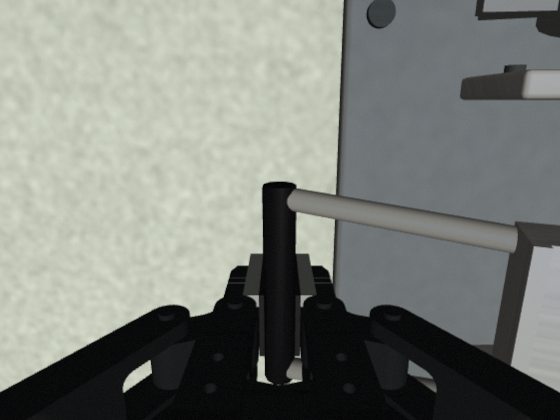

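Request:
play_rows:
  commands:
    - [[-0.017, -0.004, 0.05, 0, -1], [-0.015, -0.004, 0.067, 0, -1], [-0.013, -0.004, 0.067, 0, -1], [-0.012, -0.003, 0.067, 0, -1], [-0.01, -0.003, 0.067, 0, -1], [-0.008, -0.002, 0.067, 0, -1], [-0.006, -0.002, 0.067, 0, -1], [-0.005, -0.001, 0.067, 0, -1], [-0.003, -0.001, 0.067, 0, -1], [0, 0, 0.067, 0, -1], [0, 0, 0.067, 0, -1], [0, 0, 0.067, 0, -1], [0, 0, 0.067, 0, -1], [0, 0, 0.06, 0, -1], [0, 0, 0.03, 0, -1], [0, 0, 0, 0, -1]]

```text
time: 7.25
position: [0.4681, 0.0008, 0.1038]
tool_rot: [0.43, 0.561, -0.429, 0.562]
force: [5.1, 2.4, -1.3]
grip_width: 0.0096
```

```bash
python3 - <<'E'
from h import *
s,M=st(); snap('scene','s3.png')
for q in ["handle","tray"]:
    l=r.landmark_of(q,'scene'); print(q,[(np.round(d['position'],4).tolist(),round(d['conf'],2)) for d in l][:3])
im=cv2.imread('pics/s3.png')
cv2.imwrite('pics/s3z.png',cv2.resize(im[130:290,240:420],None,fx=4,fy=3.7,interpolation=cv2.INTER_CUBIC))
E
```

```text
t 7.25 pos [0.4681 0.0008 0.1038] down [ 0.002  0.    -1.   ] jawyaw 15.24 w 0.0096 F [ 5.1  2.4 -1.3] T [ 0.29 -0.75  0.  ] q [-0.11  0.72  0.01  2.15 -0.03  0.27  0.19]
handle [([0.4693, 0.004, 0.1173], 0.67)]
tray [([0.597, 0.0416, 0.1278], 0.64)]
```

View pics/s3z.png

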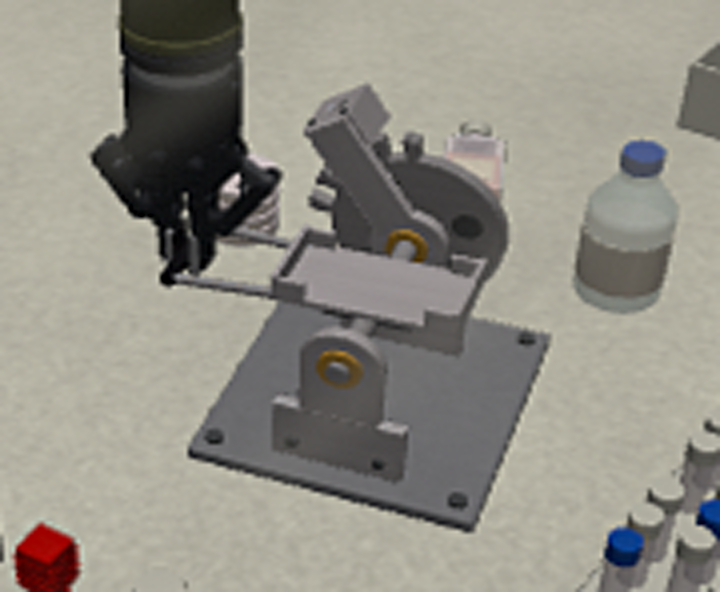

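Request:
play_rows:
  commands:
    - [[0, 0, 0, 0, 0], [0, 0, 0, 0, 0], [0, 0, 0.2, 0, 0], [0, 0, 0.6, 0, 0], [0, 0, 0.9, 0, 0], [0, 0, 0.9, 0, 0.5], [0.05, 0.3, 0.7, 0.01, 1], [0.1, 0.7, 0.2, 0.01, 1], [0.1, 0.9, 0, 0.01, 1], [0.1, 0.9, 0, 0.01, 1], [0.1, 0.9, 0, 0.01, 1], [0.1, 0.9, 0, 0.01, 1], [0.1, 0.9, 0, 0.008, 1], [0.1, 0.8, 0, 0, 1], [0, 0.4, -0.2, 0, 1], [0, 0, -0.5, 0, 1], [0, 0, 0, 0, 1]]

```text
time: 9.1
position: [0.5017, 0.3331, 0.2403]
tool_rot: [0.364, 0.605, -0.37, 0.604]
force: [-0.7, -0.7, -1.1]
grip_width: 0.0854
```

```bash
python3 - <<'E'
from h import *
s,M=st(); snap('wrist','w4.png')
for q in ["flask","flask_cap"]:
    l=r.landmark_of(q,'wrist'); print(q,[(np.round(d['position'],4).tolist(),round(d['conf'],2)) for d in l][:3])
st()
im=cv2.imread('pics/w4.png')
l=r.landmark_of('tray','top');print(l[:1])
E
```

```text
t 9.1 pos [0.5017 0.3331 0.2403] down [-0.007 -0.006 -1.   ] jawyaw 27.49 w 0.0854 F [-0.7 -0.7 -1.1] T [-0.02  0.04 -0.02] q [-0.66  0.65 -0.01  1.62  0.01  0.88 -0.19]
flask [([0.4969, 0.3474, 0.002], 0.72)]
flask_cap [([0.4726, 0.3947, 0.0165], 0.77)]
t 9.25 pos [0.5048 0.3339 0.2441] down [ 0.    -0.001 -1.   ] jawyaw 27.36 w 0.0855 F [-0.9  0.9  0.1] T [-0.03 -0.   -0.02] q [-0.65  0.64 -0.01  1.62  0.01  0.88 -0.19]
[{'position': [0.5914, 0.038, 0.1254], 'conf': 0.68}]
```

View pics/w4.png

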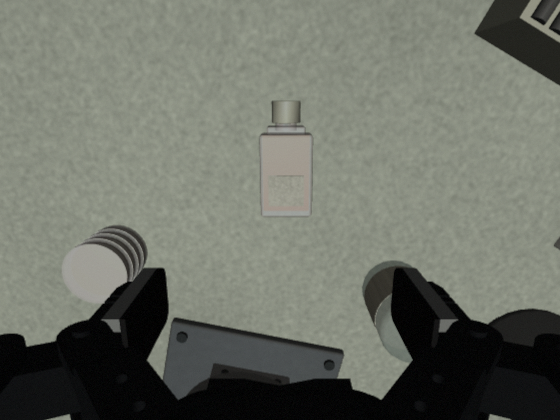

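```bash
python3 - <<'E'
from h import *
s,M=st(); snap('wrist','w5.png')
c=r.cut_out('flask','wrist')[0]['pixels'].astype(np.uint8)
ys,xs=np.nonzero(c);print(xs.min(),xs.max(),ys.min(),ys.max())
for row in range(ys.min(),ys.max()+1,8):
    x=np.nonzero(c[row])[0]; print(row,x.min(),x.max(),end='; ')
E
```

```text
t 9.3 pos [0.5052 0.3343 0.2446] down [ 0.001 -0.    -1.   ] jawyaw 27.36 w 0.0856 F [ 0.2 -1.  -0.5] T [-0.03  0.03 -0.04] q [-0.65  0.64 -0.01  1.62  0.01  0.88 -0.19]
253 307 99 215
99 283 292; 107 266 294; 115 266 294; 123 266 292; 131 257 302; 139 253 307; 147 253 307; 155 253 305; 163 253 304; 171 254 305; 179 255 305; 187 255 305; 195 256 305; 203 255 305; 211 256 305;
```

Request:
play_rows:
  commands:
    - [[0, 0, -0.4, 0, 1], [0, 0, -0.8, 0, 1], [0, 0, -0.9, 0, 1], [0, 0, -0.9, 0, 1], [0, 0, -0.8, 0, 1], [0, 0, -0.5, 0, 1], [0, 0, -0.3, 0, 1], [0, 0, -0.2, 0, 1], [0, 0, -0.06, 0, 1], [0, 0, 0, 0, 0.6]]

```text
time: 10.4
position: [0.5052, 0.336, 0.0013]
tool_rot: [0.368, 0.604, -0.366, 0.605]
force: [-0.1, 0.5, 0.3]
grip_width: 0.0733
```

```bash
python3 - <<'E'
from h import *
s,M=st(); snap('wrist','w6.png');st()
E
```

```text
t 10.4 pos [0.5052 0.336  0.0013] down [ 0.001  0.001 -1.   ] jawyaw 27.47 w 0.0733 F [-0.1  0.5  0.3] T [-0.03  0.01 -0.02] q [-0.66  1.   -0.01  1.75  0.03  0.39 -0.21]
t 10.45 pos [0.5053 0.3361 0.0017] down [ 0.002  0.001 -1.   ] jawyaw 27.47 w 0.0688 F [ 0.4  0.5 -0.7] T [-0.02 -0.06 -0.  ] q [-0.66  0.99 -0.01  1.75  0.03  0.39 -0.21]
```

View pics/w6.png

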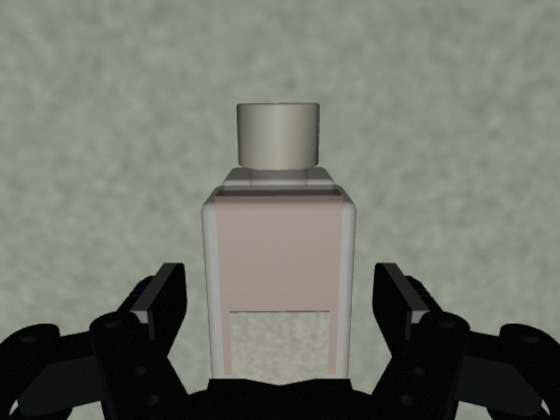

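Request:
play_rows:
  commands:
    - [[0, 0, 0, 0, -1], [0, 0, 0, 0, -1], [0, 0, 0, 0, -1], [0, 0, 0, 0, -1], [0, 0, 0.2, 0, -1], [0, 0, 0.5, 0, -1], [0, 0, 0.8, 0, -1], [0, 0, 0.9, 0.02, -1], [0.05, -0.2, 0.9, 0.04, -1], [0.2, -0.5, 0.9, 0.043, -1], [0.25, -0.7, 0.7, 0.043, -1], [0.25, -0.8, 0.3, 0.043, -1], [0.25, -0.8, 0, 0.043, -1], [0.25, -0.8, 0, 0.043, -1], [0.25, -0.8, 0, 0.043, -1], [0.25, -0.7, 0, 0.043, -1], [0.25, -0.4, 0, 0.042, -1], [0.17, -0.18, 0, 0.03, -1], [0, 0, 0, 0, -1], [0, 0, 0, 0, -1]]

```text
time: 12.45
position: [0.6116, 0.044, 0.2579]
tool_rot: [-0.094, 0.701, 0.094, 0.701]
force: [-0.2, 0.7, -0.9]
grip_width: 0.0491
```

```bash
python3 - <<'E'
from h import *
s,M=st(); snap('wrist','w7.png');s,M=st()
snap('scene','s7.png')
im=cv2.imread('pics/s7.png')
cv2.imwrite('pics/s7z.png',cv2.resize(im[70:290,240:460],None,fx=3,fy=2.7,interpolation=cv2.INTER_CUBIC))
E
```

```text
t 12.45 pos [0.6116 0.044  0.2579] down [-0.001  0.001 -1.   ] jawyaw 105.3 w 0.0491 F [-0.2  0.7 -0.9] T [ 0.05 -0.05 -0.03] q [ 0.11  0.67 -0.46  1.56  0.34  0.99  1.39]
t 12.5 pos [0.6114 0.0448 0.258 ] down [-0.001  0.001 -1.   ] jawyaw 105.4 w 0.049 F [ 0.6 -0.5 -0.8] T [0.03 0.01 0.04] q [ 0.11  0.67 -0.46  1.56  0.34  0.99  1.39]
```

View pics/w7.png

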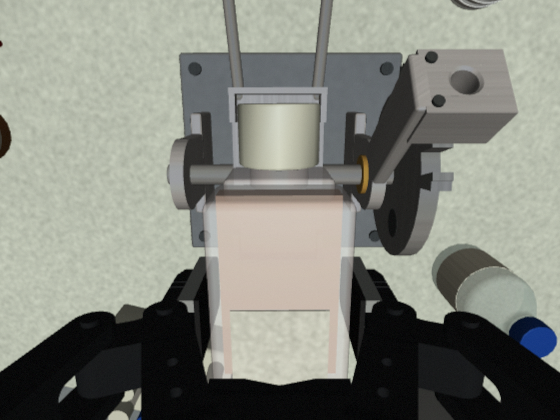

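View pics/s7z.png

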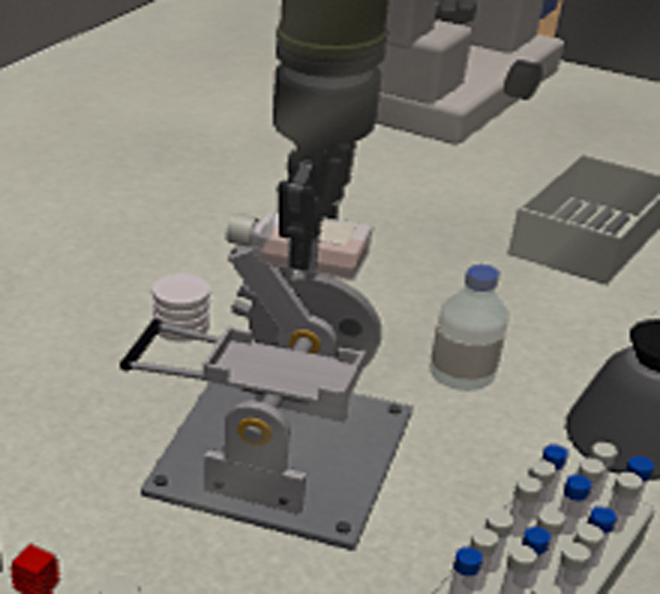

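```bash
python3 - <<'E'
from h import *
s,M=st()
im=cv2.imread('pics/w7.png')
cv2.imwrite('pics/w7z.png',cv2.resize(im[70:220,160:400],None,fx=3.3,fy=3.9,interpolation=cv2.INTER_CUBIC))
P=back('wrist',[[231,90],[327,90],[279,90]],.14,s);print(P)
y=15.3;A=np.array([[np.cos(np.radians(y)),np.sin(np.radians(y))],[-np.sin(np.radians(y)),np.cos(np.radians(y))]])
f=lambda p:A@(p[:2]-[.5973,.0375])
print([f(p) for p in P]); print('tcp',f(s['position']))
print('bushmouth',f(back('wrist',[[464,82]],.2025,s)[0]))
E
```

```text
t 12.55 pos [0.6114 0.045  0.258 ] down [-0.001  0.001 -1.   ] jawyaw 105.46 w 0.049 F [-0.2  0.3 -0.8] T [-0.01  0.01 -0.02] q [ 0.11  0.67 -0.46  1.56  0.34  0.99  1.39]
[[ 0.5453323  -0.00709805  0.14      ]
 [ 0.52855091  0.05388141  0.14      ]
 [ 0.53694179  0.02339101  0.14      ]]
[array([-0.06189405, -0.0293045 ]), array([-0.06198983,  0.03394184]), array([-0.06194194,  0.00231797])]
tcp [0.01559754 0.00354403]
bushmouth [-0.06410839  0.09447394]
```

View pics/w7z.png

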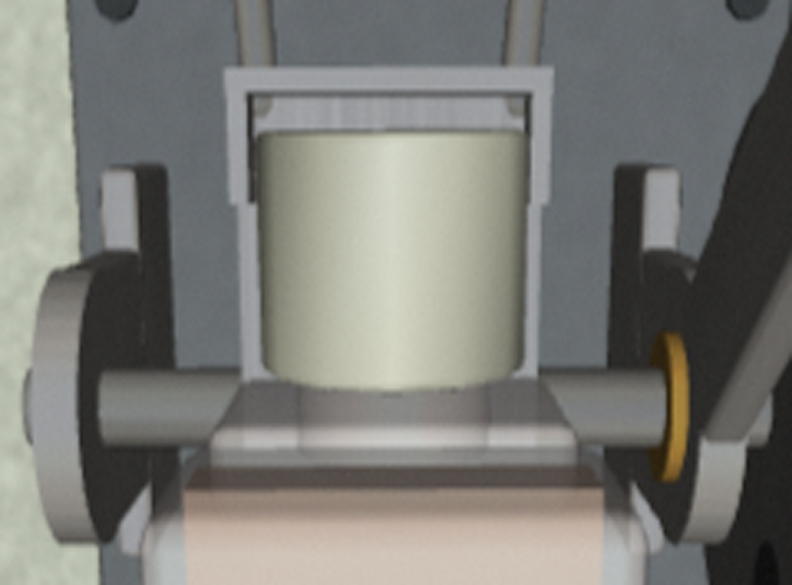

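```bash
python3 - <<'E'
from h import *
s,M=st()
y=15.3;A=np.array([[np.cos(np.radians(y)),np.sin(np.radians(y))],[-np.sin(np.radians(y)),np.cos(np.radians(y))]])
f=lambda p:A@(p[:2]-[.5973,.0375])
for z in(.27,.275,.285): print(f(back('wrist',[[279,103.5]],z,s)[0]))
E
```

```text
t 12.55 pos [0.6114 0.045  0.258 ] down [-0.001  0.001 -1.   ] jawyaw 105.46 w 0.049 F [-0.2  0.3 -0.8] T [-0.01  0.01 -0.02] q [ 0.11  0.67 -0.46  1.56  0.34  0.99  1.39]
[-0.0539514   0.00237866]
[-0.05397377  0.00238055]
[-0.0540185   0.00238433]
```

Request:
play_rows:
  commands:
    - [[0.032, -0.012, -0.2, 0, -1], [0, 0, -0.4, 0, -1], [0, 0, -0.5, 0, -1], [0, 0, -0.5, 0, -1], [0, 0, -0.4, 0, -1], [0, 0, -0.25, 0, -1], [0, 0, -0.15, 0, -1], [0, 0, -0.08, 0, -1], [0, 0, -0.06, 0, -1], [0, 0, 0, 0, -1]]

```text
time: 13.55
position: [0.614, 0.0429, 0.131]
tool_rot: [-0.095, 0.701, 0.095, 0.701]
force: [-0.6, -0.4, -1.4]
grip_width: 0.0489
```

```bash
python3 - <<'E'
from h import *
s,M=st(); snap('wrist','w8.png');snap('scene','s8.png');s,M=st()
im=cv2.imread('pics/s8.png')
cv2.imwrite('pics/s8z.png',cv2.resize(im[120:290,270:400],None,fx=4.5,fy=3.5,interpolation=cv2.INTER_CUBIC))
E
```

```text
t 13.55 pos [0.614  0.0429 0.131 ] down [ 0.  0. -1.] jawyaw 105.41 w 0.0489 F [-0.6 -0.4 -1.4] T [-0.02  0.2  -0.01] q [ 0.07  0.82 -0.39  1.68  0.43  0.73  1.31]
t 13.65 pos [0.614  0.0428 0.1312] down [ 0.001  0.    -1.   ] jawyaw 105.41 w 0.049 F [-1.5  0.5 -1.1] T [ 0.03  0.17 -0.  ] q [ 0.07  0.82 -0.39  1.68  0.43  0.73  1.31]
```

View pics/w8.png

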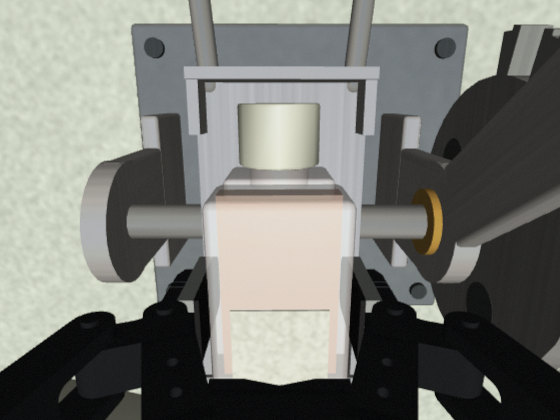

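View pics/s8z.png

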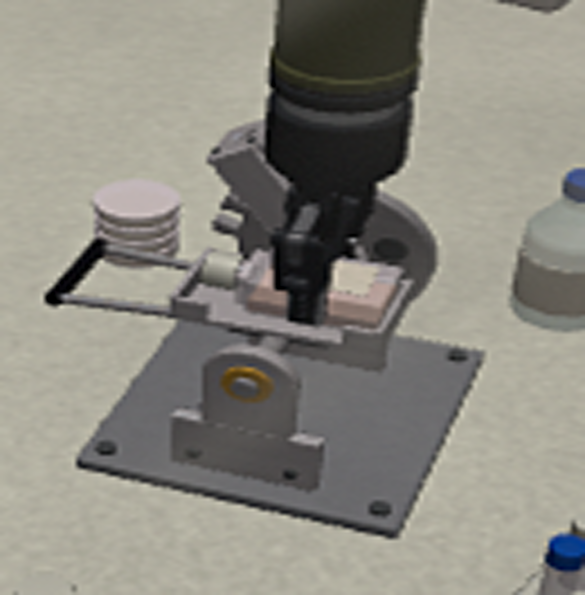

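Request:
play_rows:
  commands:
    - [[-0.005, 0.02, -0.03, 0, -1], [0, 0, -0.04, 0, -1], [0, 0, -0.03, 0, -1], [0, 0, -0.02, 0, -1], [0, 0, 0, 0, -1]]

```text
time: 14.15
position: [0.6141, 0.0441, 0.1259]
tool_rot: [-0.095, 0.7, 0.095, 0.701]
force: [-2.9, -1.2, 8.4]
grip_width: 0.0491
```

```bash
python3 - <<'E'
from h import *
s,M=st(); 
E
```

```text
t 14.15 pos [0.6141 0.0441 0.1259] down [ 0.001  0.    -1.   ] jawyaw 105.41 w 0.0491 F [-2.9 -1.2  8.4] T [-0.04  0.6  -0.03] q [ 0.07  0.83 -0.39  1.68  0.44  0.72  1.3 ]
```

Request:
play_rows:
  commands:
    - [[0, 0, 0, 0, 0.5], [0, 0, 0, 0, 0.5], [0, 0, 0, 0, 0.5], [0, 0, 0.2, 0, 0.5], [0, 0, 0.5, 0, 0.5], [0, 0, 0.8, 0, 0.5], [0, 0, 0.9, 0, 0.5], [-0.1, 0, 0.8, -0.04, 0.3], [-0.25, -0.05, 0.3, -0.045, 0], [-0.3, -0.1, 0, -0.045, 0], [-0.3, -0.1, 0, -0.045, 0], [-0.3, -0.1, 0, -0.045, 0], [-0.3, -0.1, 0, -0.045, 0], [-0.3, -0.1, 0, -0.045, 0], [-0.3, -0.1, 0, -0.045, 0], [-0.3, -0.1, 0, -0.045, 0], [-0.3, -0.1, 0, -0.045, 0], [-0.2, -0.1, 0, -0.045, 0], [-0.18, 0, 0, -0.01, 0], [0, 0, 0, 0, 0]]

```text
time: 16.15
position: [0.4561, -0.0033, 0.3001]
tool_rot: [0.428, 0.563, -0.428, 0.563]
force: [0.7, 0.2, -0.2]
grip_width: 0.0426
```

```bash
python3 - <<'E'
from h import *
s,M=st(); snap('wrist','w9.png');s,M=st()
E
```

```text
t 16.15 pos [ 0.4561 -0.0033  0.3001] down [-0.  0. -1.] jawyaw 15.56 w 0.0426 F [ 0.7  0.2 -0.2] T [ 0.03  0.01 -0.  ] q [-0.05  0.37 -0.06  1.96  0.03  0.81  0.14]
t 16.2 pos [ 0.4571 -0.0031  0.3001] down [ 0.001  0.    -1.   ] jawyaw 15.61 w 0.0425 F [0.4 0.1 0.8] T [ 0.02 -0.04  0.01] q [-0.05  0.37 -0.06  1.96  0.03  0.81  0.14]
```

View pics/w9.png

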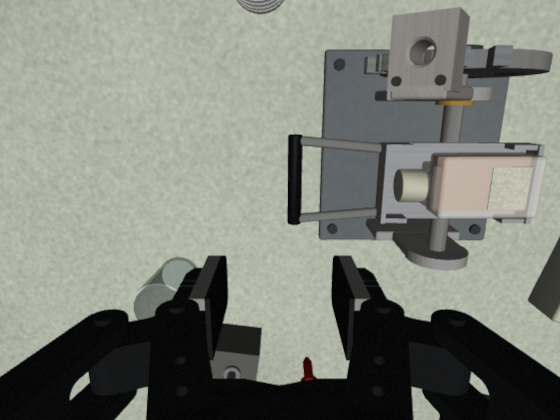

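Request:
play_rows:
  commands:
    - [[0.1, 0.05, -0.2, 0, 0], [0.1, 0.04, -0.5, 0, 0], [0.02, 0, -0.8, 0, 0], [0, 0, -0.8, 0, 0], [0, 0, -0.7, 0, 0], [0, 0, -0.5, 0, 0], [0, 0, -0.3, 0, 0], [0, 0, -0.12, 0, 0], [0, 0, 0, 0, 0], [0, 0, 0, 0, -1], [0, 0, 0, 0, -1], [0, 0, 0, 0, -1], [0, 0, 0, 0, -1]]

```text
time: 17.5
position: [0.4685, 0.0009, 0.1044]
tool_rot: [0.429, 0.562, -0.428, 0.563]
force: [-1.2, -0.0, 1.9]
grip_width: 0.0102
```

```bash
python3 - <<'E'
from h import *
s,M=st(); 
N=32
u=np.linspace(0,1,N+1); th=np.radians(40)*(6*u**5-15*u**4+10*u**3)*0.5+np.radians(40)*.5*u
u2=3*u**2-2*u**3; th=np.radians(40)*u2
x=-135*np.cos(th)+11*np.sin(th); z=135*np.sin(th)+11*np.cos(th)
dx=np.diff(x)/50;dz=np.diff(z)/50
for a,b in zip(dx,dz): print([round(a*.9646,3),round(a*.2639,3),round(b,3),0,-1],end=', ')
E
```

```text
t 17.5 pos [0.4685 0.0009 0.1044] down [ 0.001  0.    -1.   ] jawyaw 15.42 w 0.0102 F [-1.2 -0.   1.9] T [ 0.    0.04 -0.05] q [-0.08  0.72 -0.03  2.14  0.08  0.28  0.09]
[np.float64(0.0), np.float64(0.0), np.float64(0.005), 0, -1], [np.float64(0.001), np.float64(0.0), np.float64(0.016), 0, -1], [np.float64(0.002), np.float64(0.001), np.float64(0.025), 0, -1], [np.float64(0.003), np.float64(0.001), np.float64(0.034), 0, -1], [np.float64(0.005), np.float64(0.001), np.float64(0.043), 0, -1], [np.float64(0.007), np.float64(0.002), np.float64(0.05), 0, -1], [np.float64(0.009), np.float64(0.002), np.float64(0.057), 0, -1], [np.float64(0.011), np.float64(0.003), np.float64(0.063), 0, -1], [np.float64(0.013), np.float64(0.004), np.float64(0.068), 0, -1], [np.float64(0.016), np.float64(0.004), np.float64(0.072), 0, -1], [np.float64(0.019), np.float64(0.005), np.float64(0.076), 0, -1], [np.float64(0.022), np.float64(0.006), np.float64(0.078), 0, -1], [np.float64(0.025), np.float64(0.007), np.float64(0.08), 0, -1], [np.float64(0.029), np.float64(0.008), np.float64(0.081), 0, -1], [np.float64(0
[... 470 characters left out ...]
float64(0.012), np.float64(0.064), 0, -1], [np.float64(0.042), np.float64(0.012), np.float64(0.06), 0, -1], [np.float64(0.041), np.float64(0.011), np.float64(0.055), 0, -1], [np.float64(0.039), np.float64(0.011), np.float64(0.049), 0, -1], [np.float64(0.036), np.float64(0.01), np.float64(0.044), 0, -1], [np.float64(0.032), np.float64(0.009), np.float64(0.038), 0, -1], [np.float64(0.028), np.float64(0.008), np.float64(0.032), 0, -1], [np.float64(0.023), np.float64(0.006), np.float64(0.025), 0, -1], [np.float64(0.017), np.float64(0.005), np.float64(0.018), 0, -1], [np.float64(0.011), np.float64(0.003), np.float64(0.011), 0, -1], [np.float64(0.004), np.float64(0.001), np.float64(0.004), 0, -1],
```

Request:
play_rows:
  commands:
    - [[0, 0, 0.005, 0, -1], [0.001, 0, 0.016, 0, -1], [0.002, 0.001, 0.025, 0, -1], [0.003, 0.001, 0.034, 0, -1], [0.005, 0.001, 0.043, 0, -1], [0.007, 0.002, 0.05, 0, -1], [0.009, 0.002, 0.057, 0, -1], [0.011, 0.003, 0.063, 0, -1], [0.013, 0.004, 0.068, 0, -1], [0.016, 0.004, 0.072, 0, -1], [0.019, 0.005, 0.076, 0, -1], [0.022, 0.006, 0.078, 0, -1], [0.025, 0.007, 0.08, 0, -1], [0.029, 0.008, 0.081, 0, -1], [0.032, 0.009, 0.082, 0, -1], [0.034, 0.009, 0.081, 0, -1], [0.037, 0.01, 0.08, 0, -1], [0.039, 0.011, 0.078, 0, -1], [0.041, 0.011, 0.075, 0, -1], [0.042, 0.012, 0.072, 0, -1]]

```text
time: 19.5
position: [0.486, 0.0057, 0.1646]
tool_rot: [0.428, 0.563, -0.429, 0.562]
force: [-2.8, -1.9, -2.9]
grip_width: 0.0098
```

Request:
play_rows:
  commands:
    - [[0.043, 0.012, 0.069, 0, -1], [0.043, 0.012, 0.064, 0, -1], [0.042, 0.012, 0.06, 0, -1], [0.041, 0.011, 0.055, 0, -1], [0.039, 0.011, 0.049, 0, -1], [0.036, 0.01, 0.044, 0, -1], [0.032, 0.009, 0.038, 0, -1], [0.028, 0.008, 0.032, 0, -1], [0.023, 0.006, 0.025, 0, -1], [0.017, 0.005, 0.018, 0, -1], [0.011, 0.003, 0.011, 0, -1], [0.004, 0.001, 0.004, 0, -1], [0, 0, 0, 0, -1], [0, 0, 0, 0, -1]]

```text
time: 20.9
position: [0.5015, 0.01, 0.1875]
tool_rot: [0.426, 0.564, -0.431, 0.561]
force: [-7.3, -4.1, -0.3]
grip_width: 0.0099
```

```bash
python3 - <<'E'
from h import *
s,M=st(); snap('wrist','w10.png');snap('scene','s10.png');s,M=st()
im=cv2.imread('pics/s10.png')
cv2.imwrite('pics/s10z.png',cv2.resize(im[100:290,260:420],None,fx=4.5,fy=3.1,interpolation=cv2.INTER_CUBIC))
E
```

```text
t 20.9 pos [0.5015 0.01   0.1875] down [-0.008 -0.002 -1.   ] jawyaw 15.39 w 0.0099 F [-7.3 -4.1 -0.3] T [-0.95  2.05  0.02] q [-0.08  0.6  -0.05  1.98  0.05  0.58  0.1 ]
t 21.0 pos [0.5015 0.01   0.1875] down [-0.008 -0.002 -1.   ] jawyaw 15.38 w 0.01 F [-8.  -4.5  0.5] T [-0.93  2.05  0.07] q [-0.08  0.6  -0.05  1.98  0.05  0.58  0.1 ]
```

View pics/s10z.png

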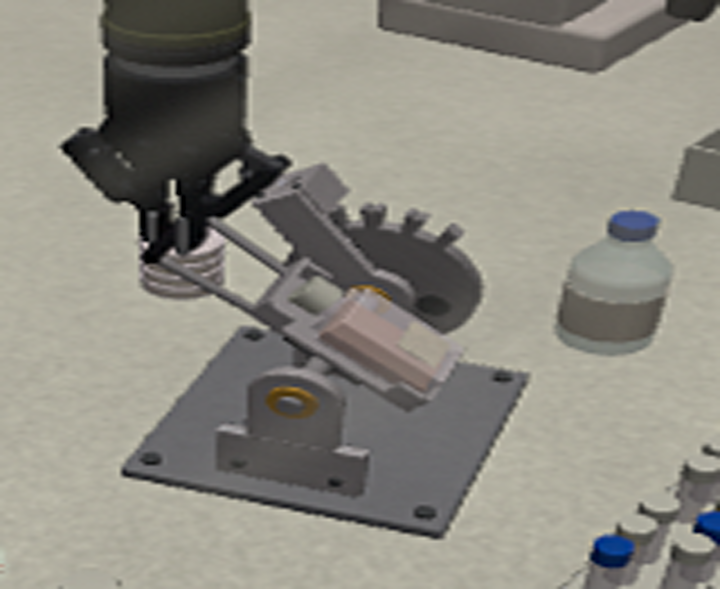

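View pics/w10.png

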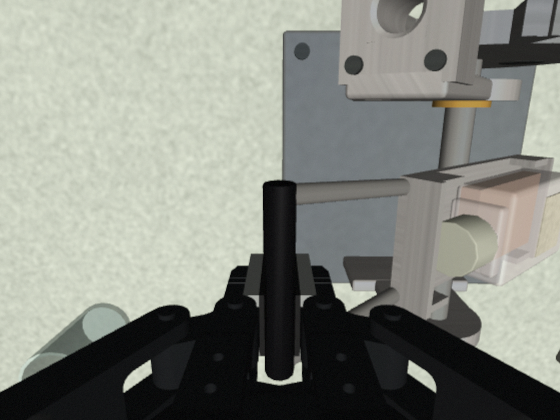

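Request:
play_rows:
  commands:
    - [[0, 0, 0, 0, 0], [0, 0, 0, 0, 0], [0, 0, 0, 0, 0], [0, 0, 0.2, 0, 0], [-0.2, 0, 0.5, 0, 0], [-0.5, 0, 0.6, 0, 0], [-0.6, 0, 0.4, 0, 0], [-0.4, 0, 0.1, 0, 0], [0, 0, 0, 0, 0], [0, 0, 0, 0, 0]]

```text
time: 22.0
position: [0.4215, 0.0114, 0.2788]
tool_rot: [0.429, 0.562, -0.428, 0.563]
force: [-0.0, -0.5, -0.4]
grip_width: 0.0425
```

```bash
python3 - <<'E'
from h import *
s,M=st(); snap('wrist','w11.png');snap('scene','s11.png')
for c in['wrist','scene']:
  for q in ["handle","tray","bush"]:
    l=r.landmark_of(q,c); print(c,q,[(np.round(d['position'],4).tolist(),round(d['conf'],2)) for d in l][:2])
im=cv2.imread('pics/s11.png')
cv2.imwrite('pics/s11z.png',cv2.resize(im[140:270,270:400],None,fx=5,fy=4.5,interpolation=cv2.INTER_CUBIC))
th=np.radians(40);
def w(xf,yf,z): c,s=np.cos(np.radians(15.3)),np.sin(np.radians(15.3)); return [.5973+c*xf-s*yf,.0375+s*xf+c*yf,z]
for d in(36,38,40,42):
    th=np.radians(d);x=-.135*np.cos(th)+.011*np.sin(th);z=.11+.135*np.sin(th)+.011*np.cos(th)
    print(d,w(x,0,z),proj('scene',[w(x,-.035,z),w(x,.035,z)]).round(1).tolist(),proj('wrist',[w(x,-.035,z),w(x,.035,z)],s).round(1).tolist())
E
```

```text
t 22.0 pos [0.4215 0.0114 0.2788] down [ 0.003  0.    -1.   ] jawyaw 15.44 w 0.0425 F [-0.  -0.5 -0.4] T [-0.02 -0.    0.01] q [-0.09  0.35 -0.06  2.08  0.03  0.7   0.09]
wrist handle [([0.4975, 0.0088, 0.1971], 0.7), ([0.6073, 0.0431, 0.1195], 0.48)]
wrist tray [([0.6069, 0.0442, 0.118], 0.62)]
wrist bush [([0.5108, 0.1088, 0.2031], 0.82), ([0.5986, 0.0402, -0.0035], 0.2)]
scene handle [([0.5022, 0.0122, 0.2], 0.78)]
scene tray [([0.6083, 0.0435, 0.1235], 0.76)]
scene bush [([0.5097, 0.1093, 0.2024], 0.62), ([0.4821, -0.352, 0.0576], 0.46)]
36 [np.float64(0.4981901274974706), np.float64(0.010386607019480486), np.float64(0.1982501959976083)] [[292.5, 183.0], [302.5, 168.6]] [[393.0, 297.3], [402.5, 194.0]]
38 [np.float64(0.5012212308169801), np.float64(0.011215823054082096), np.float64(0.20178241745863784)] [[293.7, 182.2], [303.7, 167.7]] [[399.4, 300.0], [409.6, 195.4]]
40 [np.float64(0.5043693913169394), np.float64(0.012077062309525228), np.float64(0.20520281618199154)] [[294.9, 181.3], [304.8, 166.8]] [[406.1, 302.7], [417.1, 196.8]]
42 [np.float64(0.5076307734487159), np.float64(0.012969275498440857), np.float64(0.2085072249386972)] [[296.1, 180.5], [306.0, 166.0]] [[413.2, 305.4], [424.9, 198.1]]
```

View pics/w11.png

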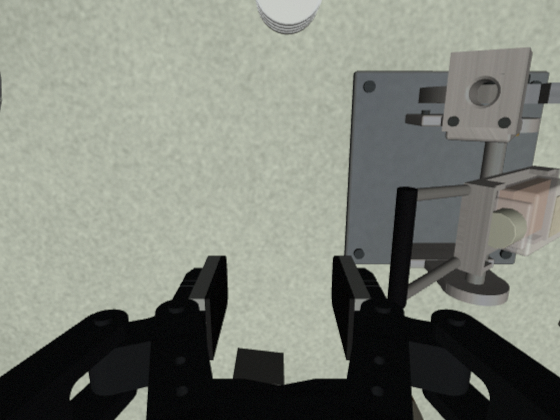

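View pics/s11z.png

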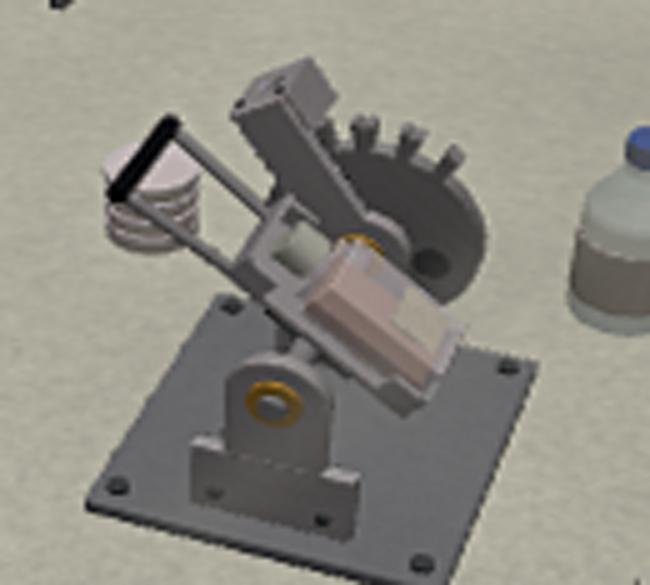

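Request:
play_rows:
  commands:
    - [[0.3, 0, 0, 0, 0], [0.6, 0, 0, 0, 0], [0.5, 0, 0, 0, 0], [0.19, 0, -0.2, 0, 0], [0, 0, -0.5, 0, 0], [0, 0, -0.6, 0, 0], [0, 0, -0.4, 0, 0], [0, 0, -0.18, 0, 0], [0, 0, 0, 0, -1], [0, 0, 0, 0, -1], [0, 0, 0, 0, -1], [0, 0, 0, 0, -1]]

```text
time: 23.6
position: [0.5009, 0.0114, 0.1848]
tool_rot: [0.429, 0.562, -0.428, 0.563]
force: [1.1, 0.3, -0.2]
grip_width: 0.0097
```

```bash
python3 - <<'E'
from h import *
s,M=st()
E
```

```text
t 23.6 pos [0.5009 0.0114 0.1848] down [ 0.003  0.    -1.   ] jawyaw 15.42 w 0.0097 F [ 1.1  0.3 -0.2] T [ 0.14 -0.33  0.02] q [-0.08  0.6  -0.05  1.99  0.05  0.55  0.1 ]
```

Request:
play_rows:
  commands:
    - [[0.01, 0.003, 0.01, 0, -1], [0.02, 0.005, 0.02, 0, -1], [0.025, 0.006, 0.025, 0, -1], [0.02, 0.005, 0.02, 0, -1], [0.01, 0.003, 0.01, 0, -1], [0, 0, 0, 0, -1], [0, 0, 0, 0, -1]]

```text
time: 24.3
position: [0.5038, 0.0122, 0.1881]
tool_rot: [0.428, 0.563, -0.429, 0.562]
force: [1.2, 0.3, -4.8]
grip_width: 0.0101
```

```bash
python3 - <<'E'
from h import *
s,M=st()
E
```

```text
t 24.3 pos [0.5038 0.0122 0.1881] down [-0.001 -0.    -1.   ] jawyaw 15.42 w 0.0101 F [ 1.2  0.3 -4.8] T [-0.05  0.02 -0.03] q [-0.08  0.6  -0.05  1.98  0.05  0.57  0.1 ]
```

Request:
play_rows:
  commands:
    - [[0, 0, 0, 0, 0], [0, 0, 0, 0, 0], [0, 0, 0, 0, 0], [0, 0, 0.2, 0, 0], [0, 0, 0.5, 0, 0], [0, -0.1, 0.6, -0.01, 0], [-0.05, -0.4, 0.5, -0.01, 0.5], [-0.1, -0.8, 0.2, -0.01, 1], [-0.1, -0.9, 0, -0.01, 1], [-0.1, -0.9, 0, -0.007, 1], [-0.1, -0.9, 0, 0, 1], [-0.1, -0.9, 0, 0, 1], [-0.05, -0.5, 0, 0, 1], [0, -0.24, 0, 0, 1], [0, 0, 0, 0, 1], [0, 0, 0, 0, 1]]

```text
time: 25.9
position: [0.4748, -0.2677, 0.2884]
tool_rot: [0.469, 0.53, -0.468, 0.53]
force: [-0.5, 0.3, 1.0]
grip_width: 0.0853
```

```bash
python3 - <<'E'
from h import *
s,M=st(); snap('wrist','w12.png')
for q in ["pin","block"]:
    l=r.landmark_of(q,'wrist'); print(q,[(np.round(d['position'],4).tolist(),round(d['conf'],2)) for d in l][:4])
s,M=st()
print(proj('wrist',[[.4745,-.301,.107]],s))
E
```

```text
t 25.9 pos [ 0.4748 -0.2677  0.2884] down [ 0.     0.002 -1.   ] jawyaw 7.09 w 0.0853 F [-0.5  0.3  1. ] T [ 0.04 -0.01  0.04] q [ 0.44  0.51 -0.01  1.74  0.    0.89  0.55]
pin [([0.5613, -0.2524, 0.0504], 0.88), ([0.4733, -0.3082, 0.0594], 0.63)]
block [([0.4767, -0.306, -0.0017], 0.65)]
t 26.05 pos [ 0.4748 -0.2675  0.2883] down [ 0.     0.001 -1.   ] jawyaw 7.15 w 0.0854 F [-0.1  0.8 -0.1] T [-0.02 -0.06 -0.02] q [ 0.43  0.51 -0.01  1.74  0.    0.89  0.55]
[[275.7077962  218.29193609]]
```

View pics/w12.png

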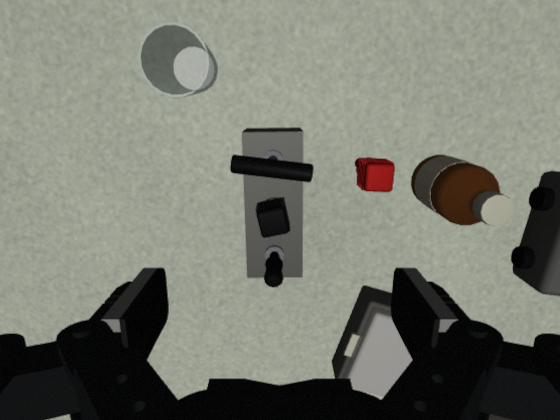

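```bash
python3 - <<'E'
from h import *
im=cv2.imread('pics/w12.png')
z=cv2.resize(im[120:300,220:330],None,fx=5,fy=3.3,interpolation=cv2.INTER_CUBIC)
z=cv2.resize(im[185:250,240:310],None,fx=9,fy=9,interpolation=cv2.INTER_CUBIC)
z=cv2.convertScaleAbs(z,alpha=3)
cv2.imwrite('pics/w12z.png',z)
E
```

```text
(no output)
```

View pics/w12z.png

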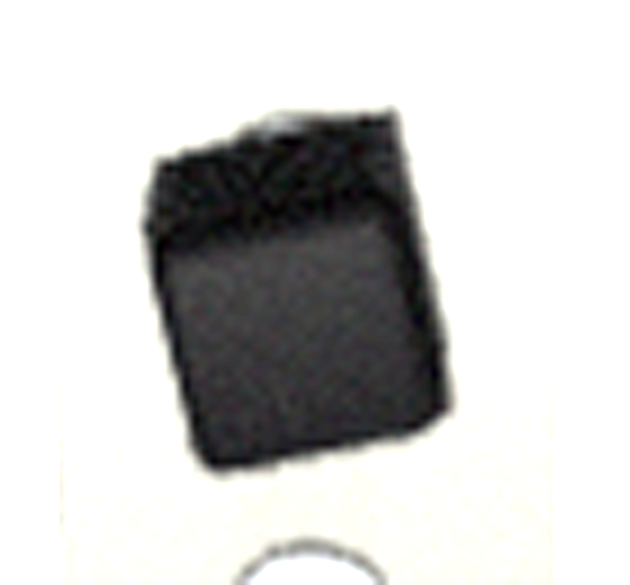

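```bash
python3 - <<'E'
from h import *
s,M=st()
P=back('wrist',np.array([[155,240],[397,205],[450,408],[205,470]])/9+[240,185],.107,s);print(P.round(4))
for a,b in((0,1),(3,2),(3,0),(2,1)):
    v=P[b]-P[a];print(np.linalg.norm(v),np.degrees(np.arctan2(v[1],v[0])))
print(P.mean(0))
E
```

```text
t 26.05 pos [ 0.4748 -0.2675  0.2883] down [ 0.     0.001 -1.   ] jawyaw 7.15 w 0.0854 F [-0.1  0.8 -0.1] T [-0.02 -0.06 -0.02] q [ 0.43  0.51 -0.01  1.74  0.    0.89  0.55]
[[ 0.4574 -0.2969  0.107 ]
 [ 0.4807 -0.2903  0.107 ]
 [ 0.4887 -0.3107  0.107 ]
 [ 0.465  -0.3204  0.107 ]]
0.0242839029872865 15.623232792684323
0.02561943724747925 22.071359066465153
0.024698968798655612 108.00083825760788
0.02191108535234336 111.3807888190939
[ 0.4729575  -0.30458539  0.107     ]
```

Request:
play_rows:
  commands:
    - [[-0.01, -0.24, 0, 0.02, 0.1], [-0.02, -0.4, 0, 0.03, 0.1], [-0.006, -0.1, -0.2, 0.017, 0.1], [0, 0, -0.5, 0, 0.1], [0, 0, -0.7, 0, 0.1], [0, 0, -0.7, 0, 0.1], [0, 0, -0.6, 0, 0.1], [0, 0, -0.4, 0, 0.1], [0, 0, -0.2, 0, 0.1], [0, 0, 0, 0, 0.1]]

```text
time: 27.05
position: [0.4722, -0.3054, 0.1223]
tool_rot: [0.41, 0.577, -0.41, 0.575]
force: [-0.4, -0.4, -0.1]
grip_width: 0.0469
```

```bash
python3 - <<'E'
from h import *
s,M=st(); im=snap('wrist','w13.png')
cv2.imwrite('pics/w13.png',cv2.convertScaleAbs(cv2.cvtColor(im,cv2.COLOR_RGB2BGR),alpha=1.8))
st()
E
```

```text
t 27.05 pos [ 0.4722 -0.3054  0.1223] down [-0.002  0.002 -1.   ] jawyaw 19.11 w 0.0469 F [-0.4 -0.4 -0.1] T [0.03 0.03 0.01] q [ 0.52  0.76 -0.05  1.85  0.07  0.53  0.75]
t 27.1 pos [ 0.4728 -0.3061  0.1233] down [-0.  0. -1.] jawyaw 19.08 w 0.0469 F [-0.6  0.4 -0.2] T [0.01 0.02 0.  ] q [ 0.53  0.76 -0.05  1.85  0.07  0.53  0.75]
```

View pics/w13.png

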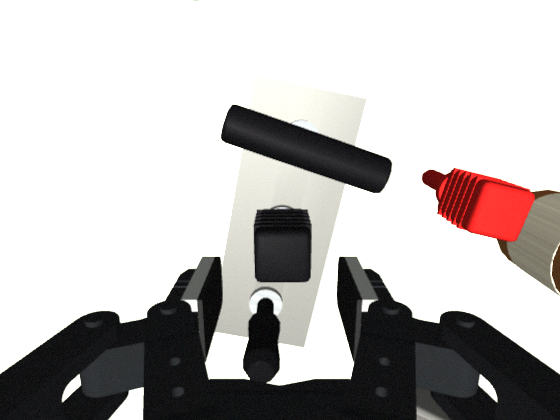

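```bash
python3 - <<'E'
from h import *
s,M=st(); print(back('wrist',[[283,255],[282,250]],.107,s))
E
```

```text
t 27.1 pos [ 0.4728 -0.3061  0.1233] down [-0.  0. -1.] jawyaw 19.08 w 0.0469 F [-0.6  0.4 -0.2] T [0.01 0.02 0.  ] q [ 0.53  0.76 -0.05  1.85  0.07  0.53  0.75]
[[ 0.47258533 -0.30509231  0.107     ]
 [ 0.47136096 -0.30294412  0.107     ]]
```

Request:
play_rows:
  commands:
    - [[0, 0.01, -0.2, 0, 0.1], [0, 0.01, -0.3, 0, 0.1], [0, 0, -0.3, 0, 0.1], [0, 0, -0.15, 0, 0.1], [0, 0, -0.05, 0, 0.1], [0, 0, 0, 0, 0.1], [0, 0, 0, 0, -1], [0, 0, 0, 0, -1], [0, 0, 0, 0, -1], [0, 0, 0, 0, -1]]

```text
time: 28.1
position: [0.4729, -0.3061, 0.074]
tool_rot: [0.411, 0.575, -0.41, 0.576]
force: [-0.6, -0.3, 6.6]
grip_width: 0.0254
```

```bash
python3 - <<'E'
from h import *
s,M=st(); im=snap('wrist','w14.png')
cv2.imwrite('pics/w14.png',cv2.convertScaleAbs(cv2.cvtColor(im,cv2.COLOR_RGB2BGR),alpha=1.8))
E
```

```text
t 28.1 pos [ 0.4729 -0.3061  0.074 ] down [ 0.002 -0.001 -1.   ] jawyaw 19.01 w 0.0254 F [-0.6 -0.3  6.6] T [ 0.03  0.08 -0.03] q [ 0.52  0.84 -0.05  1.88  0.08  0.42  0.75]
```

View pics/w14.png

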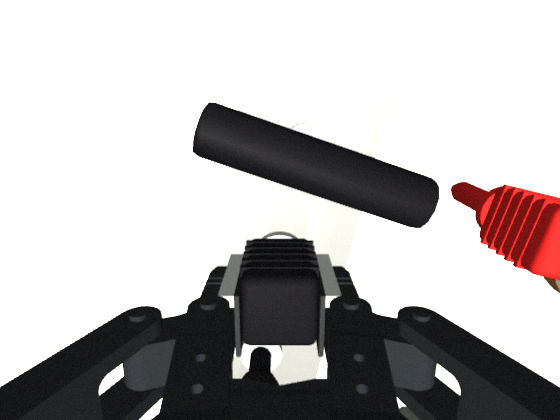

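Request:
play_rows:
  commands:
    - [[0, 0, 0.1, 0, -1], [0, 0, 0.2, 0, -1], [0, 0, 0.2, 0, -1], [0, 0, 0.16, 0, -1], [0, 0, 0.06, 0, -1], [0, 0, 0, -0.02, -1], [0, 0, 0, -0.04, -1], [0, 0, 0, -0.045, -1], [0, 0, 0, -0.045, -1], [0, 0, 0, -0.045, -1], [0, 0, 0, -0.045, -1], [0, 0, 0, -0.045, -1], [0, 0, 0, -0.045, -1], [0, 0, 0, -0.045, -1], [0, 0, 0, -0.045, -1], [0, 0, 0, -0.045, -1], [0, 0, 0, -0.04, -1], [0, 0, 0, -0.015, -1], [0, 0, 0, 0, -1]]

```text
time: 30.05
position: [0.4719, -0.3051, 0.1091]
tool_rot: [-0.7, -0.095, 0.701, -0.095]
force: [0.3, 0.2, -1.0]
grip_width: 0.0253
```

```bash
python3 - <<'E'
from h import *
s,M=st(); im=snap('wrist','w15.png')
cv2.imwrite('pics/w15.png',cv2.convertScaleAbs(cv2.cvtColor(im,cv2.COLOR_RGB2BGR),alpha=1.8))
im=snap('scene','s15.png')
cv2.imwrite('pics/s15z.png',cv2.resize(cv2.cvtColor(im,cv2.COLOR_RGB2BGR)[200:340,150:310],None,fx=4.5,fy=4.2,interpolation=cv2.INTER_CUBIC))
st()
E
```

```text
t 30.05 pos [ 0.4719 -0.3051  0.1091] down [-0.001  0.001 -1.   ] jawyaw -74.58 w 0.0253 F [ 0.3  0.2 -1. ] T [ 0.05 -0.01  0.02] q [ 0.28  0.82  0.37  1.88 -0.54  0.54 -0.29]
t 30.15 pos [ 0.472  -0.3054  0.1091] down [-0.001  0.001 -1.   ] jawyaw -74.51 w 0.0255 F [ 0.5 -0.1 -1. ] T [-0.02 -0.02  0.05] q [ 0.28  0.82  0.37  1.88 -0.53  0.54 -0.29]
```

View pics/w15.png

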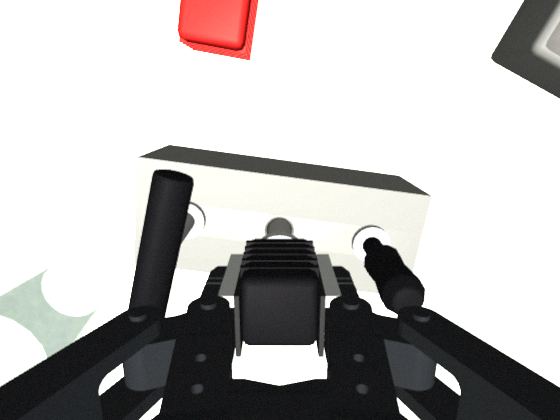

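View pics/s15z.png

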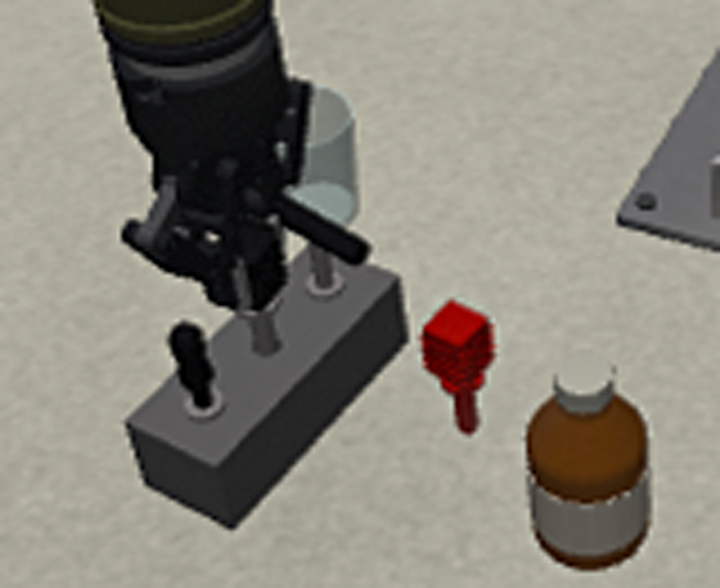

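Request:
play_rows:
  commands:
    - [[0, 0, 0.04, 0, -1], [0, 0, 0.04, 0, -1], [-0.03, -0.008, 0, 0, -1], [-0.062, -0.017, 0.002, 0, -1], [-0.062, -0.017, 0.002, 0, -1], [-0.062, -0.017, -0.003, 0, -1], [-0.062, -0.017, -0.003, 0, -1], [-0.062, -0.017, -0.009, 0, -1], [-0.062, -0.017, -0.009, 0, -1], [-0.061, -0.017, -0.014, 0, -1], [-0.061, -0.017, -0.014, 0, -1], [0, 0, 0, 0, -1]]

```text
time: 31.35
position: [0.4492, -0.3122, 0.1117]
tool_rot: [0.703, 0.095, -0.699, 0.096]
force: [4.0, 3.5, 4.0]
grip_width: 0.0248
```

```bash
python3 - <<'E'
from h import *
s,M=st(); im=snap('wrist','w16.png')
cv2.imwrite('pics/w16.png',cv2.convertScaleAbs(cv2.cvtColor(im,cv2.COLOR_RGB2BGR),alpha=1.8))
im=snap('scene','s16.png')
cv2.imwrite('pics/s16z.png',cv2.resize(cv2.cvtColor(im,cv2.COLOR_RGB2BGR)[200:340,150:310],None,fx=4.5,fy=4.2,interpolation=cv2.INTER_CUBIC))
st()
E
```

```text
t 31.35 pos [ 0.4492 -0.3122  0.1117] down [ 0.005  0.    -1.   ] jawyaw -74.48 w 0.0248 F [4.  3.5 4. ] T [ 0.76 -1.44  0.05] q [ 0.32  0.8   0.35  1.93 -0.54  0.51 -0.25]
t 31.45 pos [ 0.4492 -0.3121  0.1117] down [ 0.005  0.    -1.   ] jawyaw -74.47 w 0.0254 F [4.1 3.3 2.1] T [ 0.74 -1.42  0.07] q [ 0.32  0.8   0.35  1.93 -0.54  0.51 -0.25]
```

View pics/w16.png

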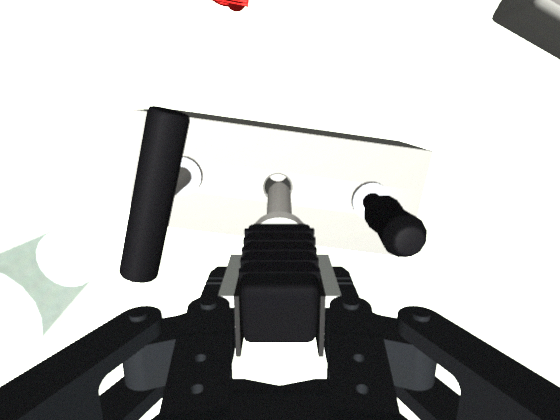

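View pics/s16z.png

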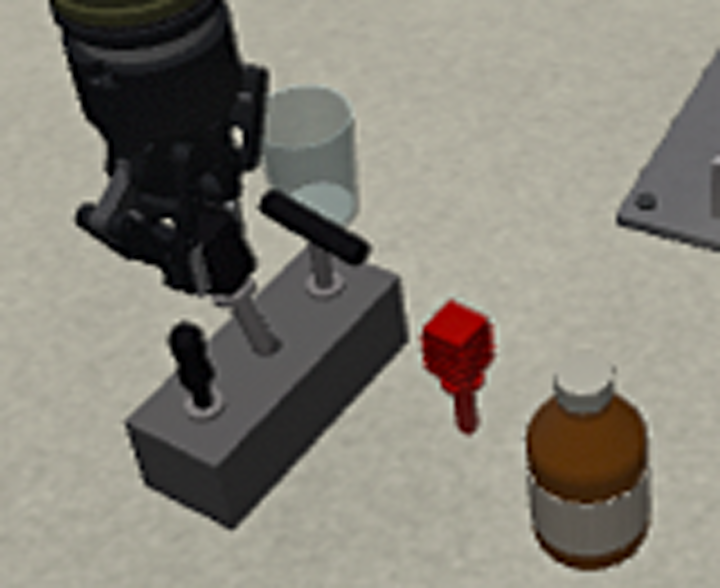

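Request:
play_rows:
  commands:
    - [[-0.056, -0.015, -0.017, 0, -1], [-0.056, -0.015, -0.018, 0, -1], [-0.056, -0.015, -0.02, 0, -1], [-0.056, -0.015, -0.021, 0, -1], [-0.056, -0.015, -0.022, 0, -1], [-0.056, -0.015, -0.023, 0, -1], [-0.056, -0.015, -0.024, 0, -1], [-0.056, -0.015, -0.025, 0, -1], [0, 0, 0, 0, -1]]

```text
time: 32.35
position: [0.4267, -0.3185, 0.1031]
tool_rot: [0.702, 0.095, -0.699, 0.096]
force: [5.1, 1.6, 3.0]
grip_width: 0.0251
```

```bash
python3 - <<'E'
from h import *
s,M=st(); im=snap('wrist','w17.png')
cv2.imwrite('pics/w17.png',cv2.convertScaleAbs(cv2.cvtColor(im,cv2.COLOR_RGB2BGR),alpha=1.8))
im=snap('scene','s17.png')
cv2.imwrite('pics/s17z.png',cv2.resize(cv2.cvtColor(im,cv2.COLOR_RGB2BGR)[200:340,150:310],None,fx=4.5,fy=4.2,interpolation=cv2.INTER_CUBIC))
for c in('scene','wrist'):
  for q in ('pin','pin_tip'):
    l=r.landmark_of(q,c); print(c,q,[(np.round(d['position'],4).tolist(),round(d['conf'],2)) for d in l][:3])
st()
E
```

```text
t 32.35 pos [ 0.4267 -0.3185  0.1031] down [ 0.005 -0.    -1.   ] jawyaw -74.48 w 0.0251 F [5.1 1.6 3. ] T [ 0.69 -1.37  0.04] q [ 0.37  0.8   0.32  1.97 -0.54  0.45 -0.21]
scene pin [([0.4515, -0.3111, 0.0966], 0.83), ([0.5695, -0.2527, 0.0467], 0.63)]
scene pin_tip [([0.4752, -0.3054, 0.0565], 0.72), ([0.5667, -0.2543, 0.0019], 0.52)]
wrist pin [([0.449, -0.317, 0.0967], 0.94), ([0.4652, -0.2567, 0.0589], 0.7)]
wrist pin_tip [([0.4692, -0.2998, 0.0549], 0.84)]
t 32.65 pos [ 0.4267 -0.3185  0.1032] down [ 0.005 -0.    -1.   ] jawyaw -74.47 w 0.0253 F [4.8 2.4 3.9] T [ 0.7  -1.37  0.02] q [ 0.37  0.8   0.32  1.97 -0.54  0.45 -0.21]
```

View pics/w17.png

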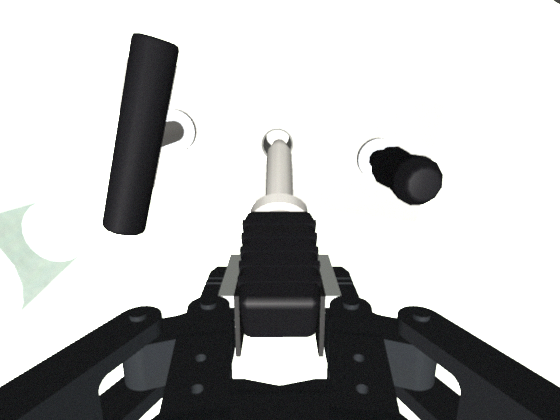

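View pics/s17z.png

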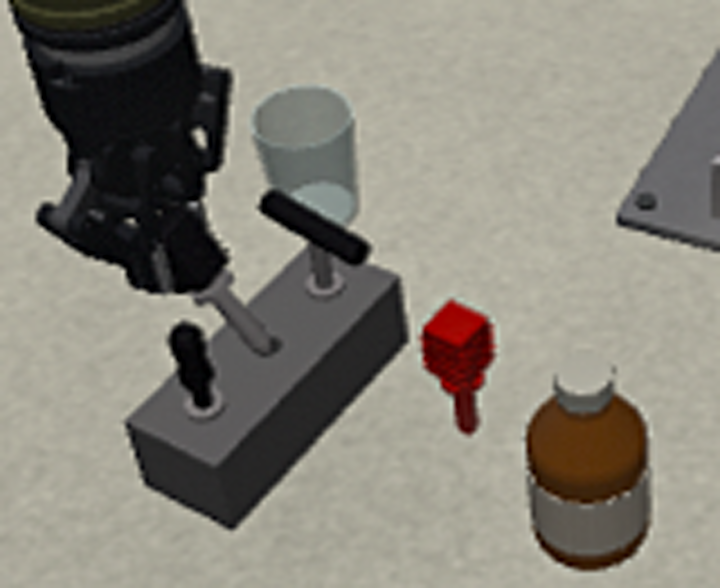

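```bash
cat >> h.py <<'E'
def pinmodel(s,phi,h=36.3,up=.0205,yaw=15.45):
    M=R.from_quat(s['tool_rot']).as_matrix()
    G=s['position']-M[:,0]*up
    a=np.radians(yaw);d=np.array([np.cos(a)*np.sin(phi),np.sin(a)*np.sin(phi),-np.cos(phi)])
    return G+d*h/1000, G+d*(h+47)/1000
E
python3 - <<'E'
from h import *
s,M=st()
for d in(26,29,32,35,38):
    a,b=pinmodel(s,np.radians(d)); print(d,a.round(4),b.round(4),proj('wrist',[a,b],s).round(1).tolist(),proj('scene',[a,b]).round(1).tolist())
im=cv2.imread('pics/w17.png');cv2.imwrite('pics/w17z.png',cv2.resize(im[110:240,220:340],None,fx=5,fy=4.6,interpolation=cv2.INTER_CUBIC))
im=cv2.imread('pics/s17.png');cv2.imwrite('pics/s17zz.png',cv2.resize(im[255:290,185:220],None,fx=16,fy=16,interpolation=cv2.INTER_CUBIC))
E
```

```text
t 32.65 pos [ 0.4267 -0.3185  0.1032] down [ 0.005 -0.    -1.   ] jawyaw -74.47 w 0.0253 F [4.8 2.4 3.9] T [ 0.7  -1.37  0.02] q [ 0.37  0.8   0.32  1.97 -0.54  0.45 -0.21]
26 [ 0.4419 -0.3143  0.091 ] [ 0.4618 -0.3088  0.0488] [[277.2, 225.7], [277.4, 163.2]] [[195.1, 269.2], [205.3, 283.6]]
29 [ 0.4435 -0.3138  0.0919] [ 0.4655 -0.3078  0.0508] [[277.2, 222.6], [277.4, 156.4]] [[195.6, 269.1], [206.6, 283.5]]
32 [ 0.4451 -0.3134  0.0929] [ 0.4691 -0.3068  0.053 ] [[277.2, 219.6], [277.4, 149.6]] [[196.2, 269.1], [207.8, 283.3]]
35 [ 0.4466 -0.313   0.0939] [ 0.4726 -0.3058  0.0554] [[277.2, 216.8], [277.3, 142.8]] [[196.7, 268.9], [209.0, 283.1]]
38 [ 0.4481 -0.3126  0.0951] [ 0.476  -0.3049  0.058 ] [[277.2, 214.0], [277.3, 136.1]] [[197.1, 268.8], [210.1, 282.8]]
```

View pics/w17z.png

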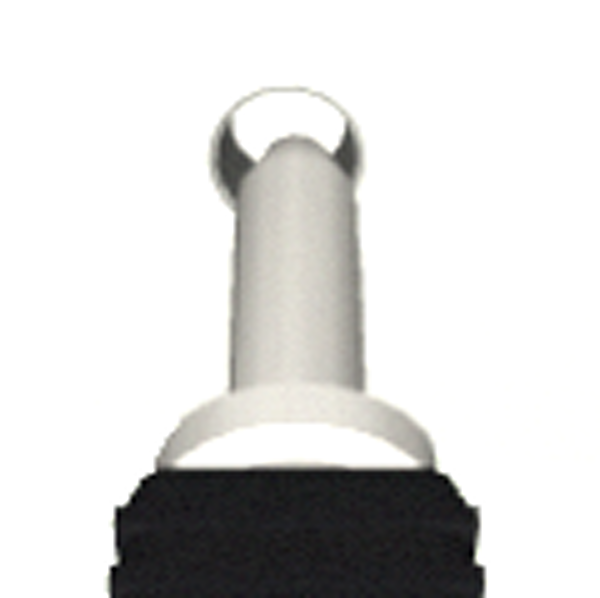

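View pics/s17zz.png

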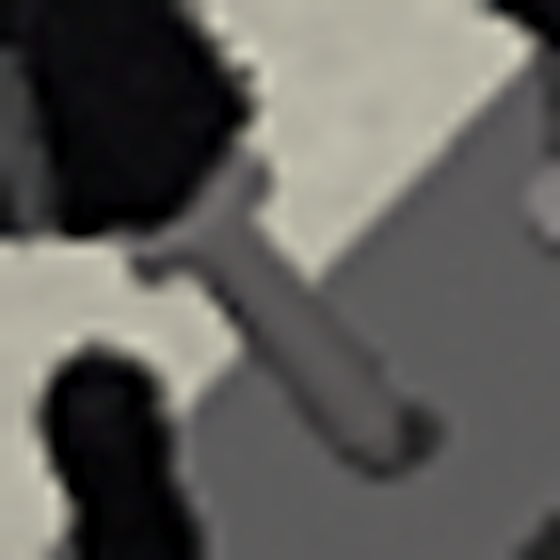

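Request:
play_rows:
  commands:
    - [[-0.055, -0.015, 0.082, 0, -1], [-0.055, -0.015, 0.082, 0, -1], [-0.055, -0.015, 0.082, 0, -1], [0, 0, 0.3, 0, -1], [0, 0, 0.6, 0, -1], [0, 0, 0.8, 0, -1], [0, 0.1, 0.8, 0, -1], [0.05, 0.3, 0.7, 0, -1], [0.1, 0.6, 0.4, 0, -1], [0.1, 0.8, 0.1, 0, -1], [0.1, 0.9, 0, 0, -1], [0.1, 0.9, 0, 0, -1], [0.1, 0.9, 0, 0, -1], [0.1, 0.9, 0, 0, -1], [0.1, 0.9, 0, 0, -1], [0.1, 0.8, 0, 0, -1], [0.05, 0.6, 0, 0, -1], [0, 0.4, 0, 0, -1], [0, 0.2, 0, 0, -1], [0, 0, 0, 0, -1]]

```text
time: 34.65
position: [0.4599, 0.0942, 0.2994]
tool_rot: [-0.7, -0.095, 0.701, -0.095]
force: [-0.1, -0.8, -0.6]
grip_width: 0.0248
```

```bash
python3 - <<'E'
from h import *
s,M=st(); im=snap('wrist','w18.png');s,M=st()
m=np.array([.510,.1108,.2026]); print('mouth px',proj('wrist',[m],s))
for d in(30,35,40):
    a,b=pinmodel(s,np.radians(d)); print(d,a.round(4),b.round(4),proj('wrist',[a,b],s).round(1).tolist())
for q in ('pin','pin_tip','bush'):
    l=r.landmark_of(q,'wrist'); print(q,[(np.round(d['position'],4).tolist(),round(d['conf'],2)) for d in l][:2])
E
```

```text
t 34.65 pos [0.4599 0.0942 0.2994] down [-0.001 -0.    -1.   ] jawyaw -74.5 w 0.0248 F [-0.1 -0.8 -0.6] T [-0.02 -0.01 -0.04] q [-0.71  0.45  0.62  1.95 -0.35  0.85 -1.2 ]
t 34.7 pos [0.4601 0.0928 0.2995] down [-0.001 -0.001 -1.   ] jawyaw -74.62 w 0.025 F [-1.4 -0.4 -0.6] T [-0.03  0.    0.  ] q [-0.71  0.45  0.63  1.95 -0.35  0.85 -1.2 ]
mouth px [[271.02421827 125.51280694]]
30 [0.4776 0.0977 0.2886] [0.5002 0.1039 0.2479] [[277.1, 221.3], [277.3, 153.4]]
35 [0.4801 0.0984 0.2903] [0.5061 0.1056 0.2518] [[277.1, 216.5], [277.2, 142.1]]
40 [0.4826 0.0991 0.2922] [0.5117 0.1071 0.2562] [[277.1, 212.0], [277.1, 131.0]]
pin [([0.48, 0.0977, 0.2924], 0.93)]
pin_tip [([0.5016, 0.1089, 0.2517], 0.84)]
bush [([0.509, 0.1108, 0.2046], 0.83)]
```

View pics/w18.png

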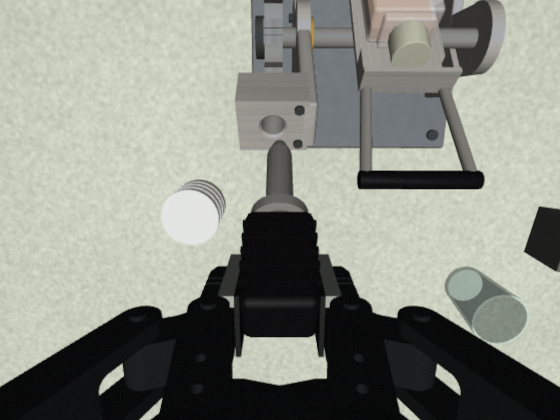

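Request:
play_rows:
  commands:
    - [[-0.034, 0.078, -0.1, 0, -1], [0, 0, -0.2, 0, -1], [0, 0, -0.25, 0, -1], [0, 0, -0.17, 0, -1], [0, 0, -0.1, 0, -1], [0, 0, 0, 0, -1]]

```text
time: 35.45
position: [0.4583, 0.0975, 0.2578]
tool_rot: [-0.7, -0.095, 0.701, -0.095]
force: [0.7, 0.5, -0.8]
grip_width: 0.025
```

```bash
python3 - <<'E'
from h import *
s,M=st(); im=snap('wrist','w19.png');snap('scene','s19.png');s,M=st()
m=np.array([.510,.1108,.2026]); print('mouth px',proj('wrist',[m],s),proj('scene',[m]))
for d in(30,35,40):
    a,b=pinmodel(s,np.radians(d)); print(d,a.round(4),b.round(4),proj('wrist',[a,b],s).round(1).tolist(),proj('scene',[a,b]).round(1).tolist())
im=cv2.imread('pics/w19.png');cv2.imwrite('pics/w19z.png',cv2.resize(im[50:250,200:360],None,fx=5,fy=3,interpolation=cv2.INTER_CUBIC))
im=cv2.imread('pics/s19.png');cv2.imwrite('pics/s19z.png',cv2.resize(im[110:220,270:380],None,fx=6,fy=5.4,interpolation=cv2.INTER_CUBIC))
E
```

```text
t 35.45 pos [0.4583 0.0975 0.2578] down [-0.002 -0.001 -1.   ] jawyaw -74.6 w 0.025 F [ 0.7  0.5 -0.8] T [-0.01  0.02 -0.04] q [-0.68  0.51  0.58  2.01 -0.4   0.74 -1.16]
t 35.55 pos [0.459  0.0976 0.2587] down [ 0. -0. -1.] jawyaw -74.6 w 0.0256 F [-0.4  0.4 -1.8] T [ 0.01  0.02 -0.07] q [-0.68  0.51  0.58  2.01 -0.4   0.74 -1.16]
mouth px [[278.95642161 131.04087127]] [[323.4064007  158.70948908]]
30 [0.4765 0.1024 0.2477] [0.4992 0.1087 0.207 ] [[277.2, 221.3], [277.4, 153.5]] [[311.8, 141.7], [319.7, 156.4]]
35 [0.4791 0.1031 0.2494] [0.5051 0.1103 0.2109] [[277.1, 216.5], [277.3, 142.2]] [[312.8, 141.3], [321.9, 155.6]]
40 [0.4815 0.1038 0.2514] [0.5106 0.1118 0.2154] [[277.1, 212.1], [277.2, 131.2]] [[313.7, 140.9], [324.0, 154.6]]
```

View pics/w19z.png

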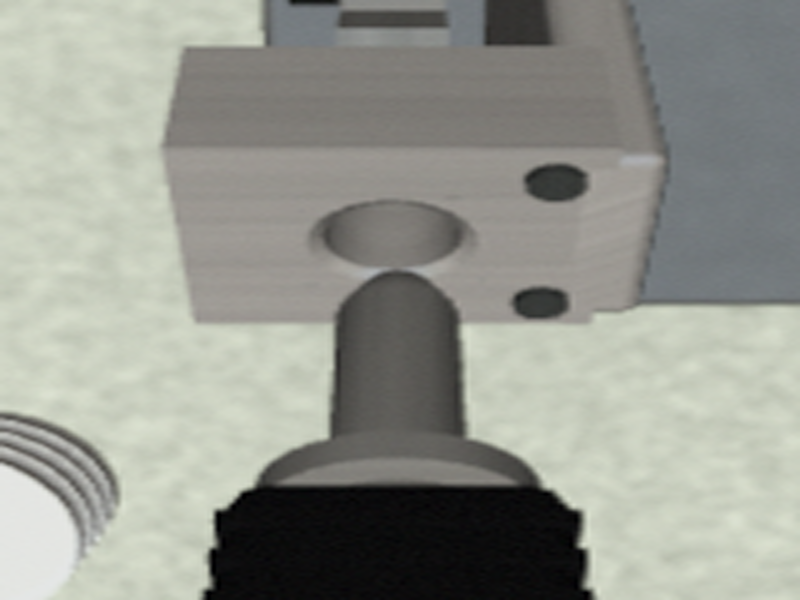

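View pics/s19z.png

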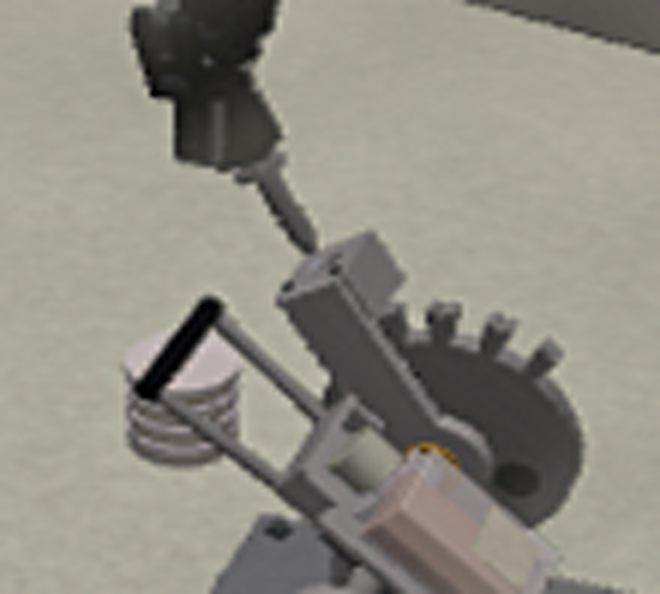

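Request:
play_rows:
  commands:
    - [[0.028, 0.007, -0.04, 0, -1], [0.028, 0.007, -0.041, 0, -1], [0.028, 0.008, -0.041, 0, -1], [0.028, 0.008, -0.041, 0, -1], [0.028, 0.008, -0.041, 0, -1], [0.028, 0.008, -0.041, 0, -1], [0.028, 0.008, -0.041, 0, -1], [0.028, 0.008, -0.041, 0, -1], [0, 0, 0, 0, -1]]

```text
time: 36.45
position: [0.4701, 0.1009, 0.242]
tool_rot: [-0.701, -0.095, 0.701, -0.095]
force: [0.7, -0.1, -0.5]
grip_width: 0.0254
```

```bash
python3 - <<'E'
from h import *
s,M=st(); im=snap('wrist','w20.png');snap('scene','s20.png');s,M=st()
im=cv2.imread('pics/w20.png');cv2.imwrite('pics/w20z.png',cv2.resize(im[50:250,200:360],None,fx=5,fy=3,interpolation=cv2.INTER_CUBIC))
im=cv2.imread('pics/s20.png');cv2.imwrite('pics/s20z.png',cv2.resize(im[110:220,270:380],None,fx=6,fy=5.4,interpolation=cv2.INTER_CUBIC))
E
```

```text
t 36.45 pos [0.4701 0.1009 0.242 ] down [-0. -0. -1.] jawyaw -74.58 w 0.0254 F [ 0.7 -0.1 -0.5] T [ 0.01 -0.04 -0.  ] q [-0.66  0.54  0.55  2.   -0.43  0.71 -1.14]
t 36.55 pos [0.47   0.1008 0.2422] down [-0. -0. -1.] jawyaw -74.58 w 0.025 F [-0.2 -0.7 -1.6] T [-0.    0.05  0.01] q [-0.66  0.54  0.55  2.   -0.43  0.71 -1.14]
```

View pics/w20z.png

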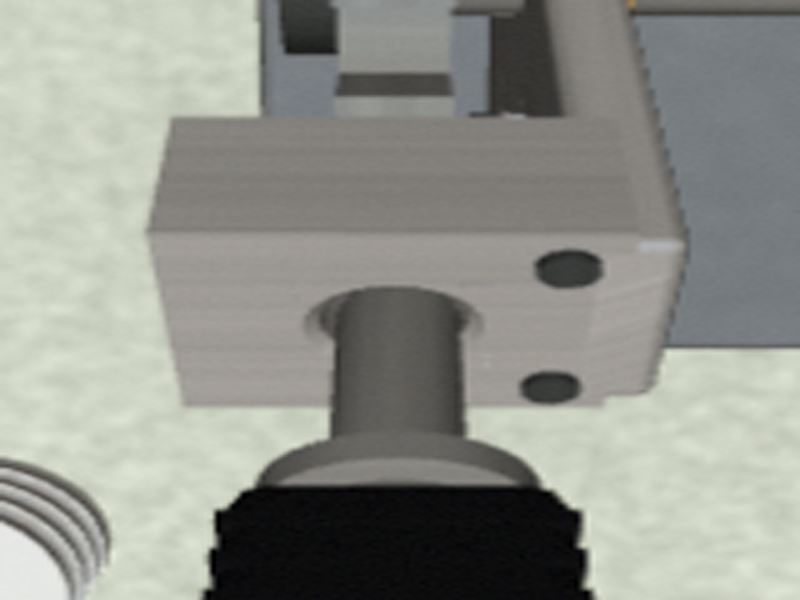

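View pics/s20z.png

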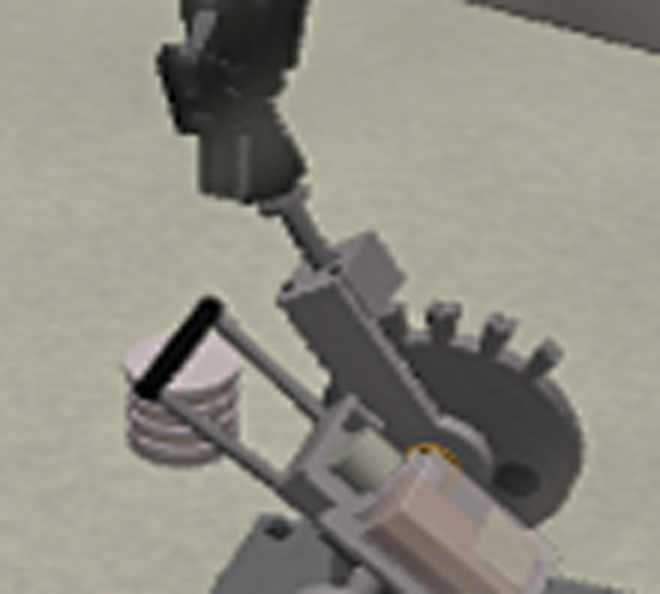

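Request:
play_rows:
  commands:
    - [[0.028, 0.008, -0.041, 0, -1], [0.028, 0.008, -0.041, 0, -1], [0.028, 0.008, -0.041, 0, -1], [0.028, 0.008, -0.041, 0, -1], [0.028, 0.008, -0.041, 0, -1], [0.028, 0.008, -0.041, 0, -1], [0.028, 0.008, -0.041, 0, -1], [0.028, 0.007, -0.041, 0, -1], [0, 0, 0, 0, -1]]

```text
time: 37.45
position: [0.4811, 0.104, 0.2255]
tool_rot: [-0.701, -0.095, 0.701, -0.095]
force: [-0.6, -0.2, -2.1]
grip_width: 0.0254
```

```bash
python3 - <<'E'
from h import *
s,M=st(); im=snap('wrist','w21.png');s,M=st()
im=cv2.imread('pics/w21.png');cv2.imwrite('pics/w21z.png',cv2.resize(im[50:250,200:360],None,fx=5,fy=3,interpolation=cv2.INTER_CUBIC))
E
```

```text
t 37.45 pos [0.4811 0.104  0.2255] down [-0.001 -0.    -1.   ] jawyaw -74.58 w 0.0254 F [-0.6 -0.2 -2.1] T [0.04 0.05 0.05] q [-0.63  0.58  0.53  1.99 -0.45  0.69 -1.12]
t 37.5 pos [0.4811 0.104  0.2256] down [-0.001 -0.    -1.   ] jawyaw -74.58 w 0.0252 F [-0.4  0.2 -2.2] T [0.   0.09 0.04] q [-0.63  0.58  0.53  1.99 -0.45  0.69 -1.12]
```

View pics/w21z.png

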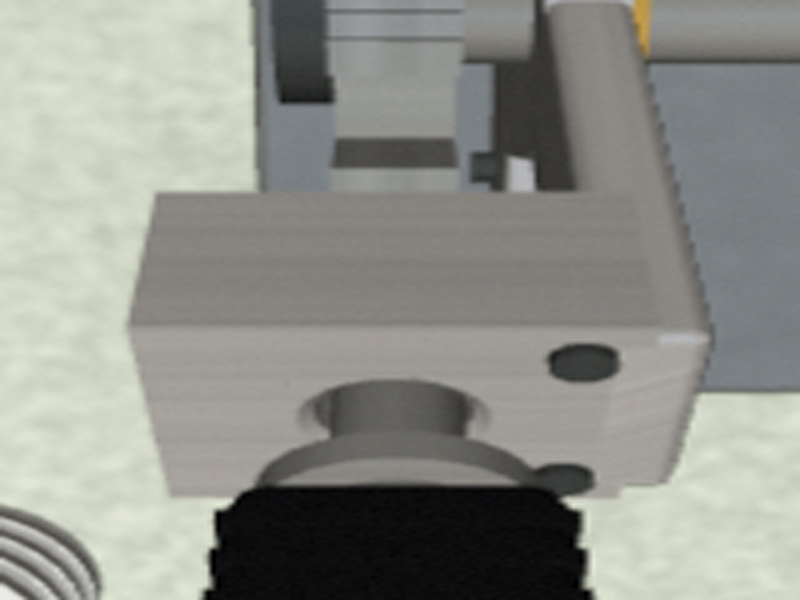

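Request:
play_rows:
  commands:
    - [[0.022, 0.006, -0.033, 0, -1], [0.022, 0.006, -0.033, 0, -1], [0.022, 0.006, -0.033, 0, -1], [0.022, 0.006, -0.033, 0, -1], [0.022, 0.006, -0.033, 0, -1], [0.022, 0.006, -0.033, 0, -1], [0.022, 0.006, -0.033, 0, -1], [0, 0, 0, 0, -1]]

```text
time: 38.3
position: [0.4883, 0.1061, 0.2138]
tool_rot: [-0.7, -0.095, 0.701, -0.095]
force: [-3.3, 0.2, -4.2]
grip_width: 0.025
```

```bash
python3 - <<'E'
from h import *
s,M=st(); im=snap('wrist','w22.png');snap('scene','s22.png');s,M=st()
im=cv2.imread('pics/w22.png');cv2.imwrite('pics/w22z.png',cv2.resize(im[50:250,200:360],None,fx=5,fy=3,interpolation=cv2.INTER_CUBIC))
im=cv2.imread('pics/s22.png');cv2.imwrite('pics/s22z.png',cv2.resize(im[110:220,270:380],None,fx=6,fy=5.4,interpolation=cv2.INTER_CUBIC))
E
```

```text
t 38.3 pos [0.4883 0.1061 0.2138] down [-0.002 -0.    -1.   ] jawyaw -74.58 w 0.025 F [-3.3  0.2 -4.2] T [-0.04  0.75  0.02] q [-0.62  0.61  0.51  1.98 -0.47  0.67 -1.11]
t 38.4 pos [0.4883 0.1061 0.2138] down [-0.001 -0.    -1.   ] jawyaw -74.57 w 0.0256 F [-2.  -0.1 -5.1] T [-0.05  0.71  0.04] q [-0.62  0.61  0.51  1.98 -0.47  0.67 -1.11]
```

View pics/w22z.png

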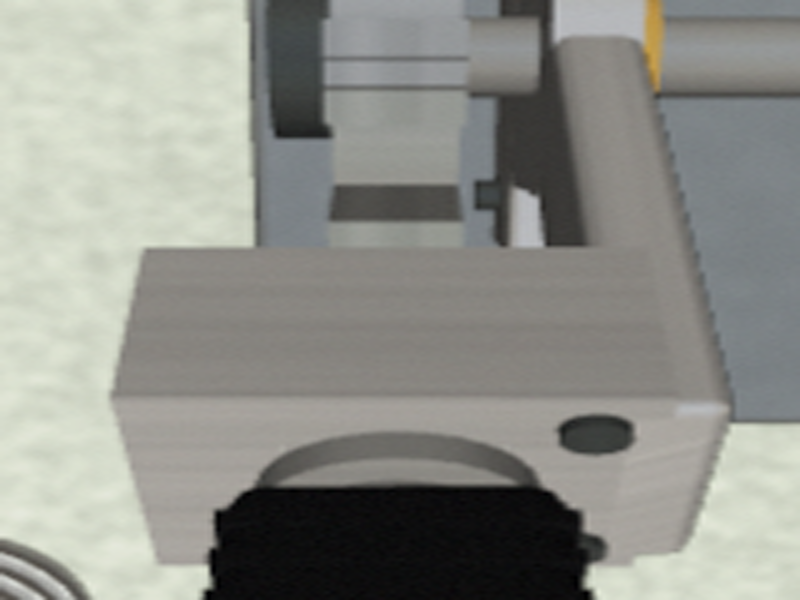

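View pics/s22z.png

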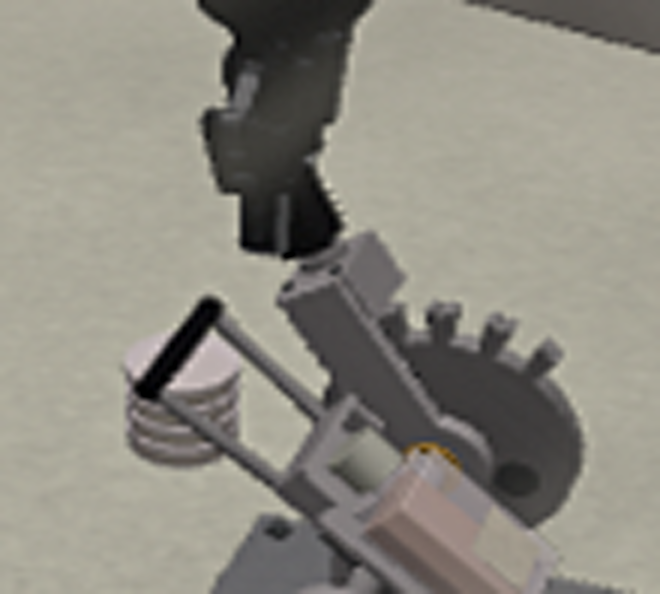

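Request:
play_rows:
  commands:
    - [[0.011, 0.003, -0.017, 0, -1], [0.011, 0.003, -0.017, 0, -1], [0.011, 0.003, -0.017, 0, -1], [0, 0, 0, 0, -1]]

```text
time: 38.8
position: [0.4889, 0.1062, 0.2126]
tool_rot: [-0.7, -0.095, 0.702, -0.094]
force: [-9.4, -1.3, 10.1]
grip_width: 0.0248
```

```bash
python3 - <<'E'
from h import *
s,M=st()
E
```

```text
t 38.8 pos [0.4889 0.1062 0.2126] down [-0.003  0.001 -1.   ] jawyaw -74.61 w 0.0248 F [-9.4 -1.3 10.1] T [-0.06  1.95  0.05] q [-0.62  0.61  0.51  1.98 -0.47  0.68 -1.11]
```

Request:
play_rows:
  commands:
    - [[0.011, 0.003, -0.02, 0, -1], [0.011, 0.003, -0.02, 0, -1], [0, 0, 0, 0, -1]]

```text
time: 39.1
position: [0.4889, 0.1062, 0.2123]
tool_rot: [-0.699, -0.096, 0.702, -0.093]
force: [-18.0, -2.7, 29.8]
grip_width: 0.0254
```

```bash
python3 - <<'E'
from h import *
s,M=st(); im=snap('wrist','w23.png');snap('scene','s23.png');s,M=st()
im=cv2.imread('pics/w23.png');cv2.imwrite('pics/w23z.png',cv2.resize(im[130:250,220:340],None,fx=6,fy=5,interpolation=cv2.INTER_CUBIC))
im=cv2.imread('pics/s23.png');cv2.imwrite('pics/s23z.png',cv2.resize(im[140:190,300:350],None,fx=12,fy=12,interpolation=cv2.INTER_CUBIC))
E
```

```text
t 39.1 pos [0.4889 0.1062 0.2123] down [-0.004  0.002 -1.   ] jawyaw -74.65 w 0.0254 F [-18.   -2.7  29.8] T [-0.03  3.21  0.07] q [-0.62  0.61  0.51  1.98 -0.47  0.68 -1.11]
t 39.2 pos [0.4889 0.1062 0.2123] down [-0.004  0.002 -1.   ] jawyaw -74.64 w 0.0256 F [-17.2  -1.8  29.6] T [-0.03  3.11  0.06] q [-0.62  0.61  0.51  1.98 -0.47  0.68 -1.11]
```

View pics/w23z.png

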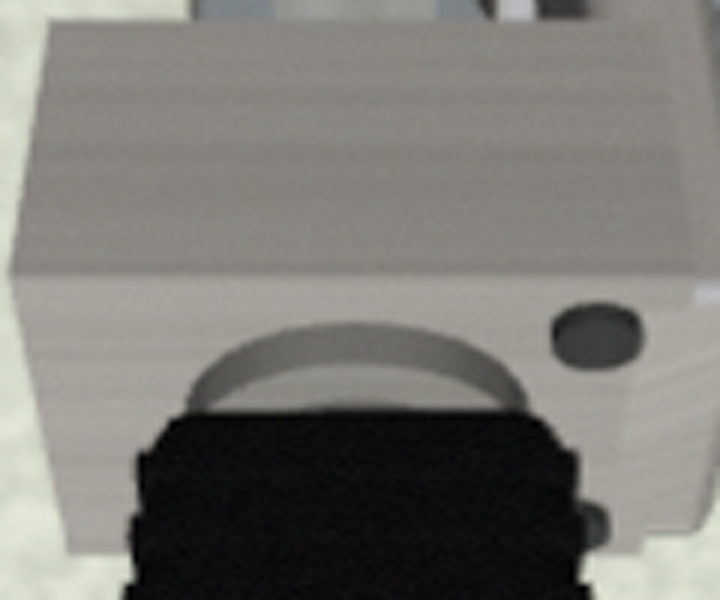

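View pics/s23z.png

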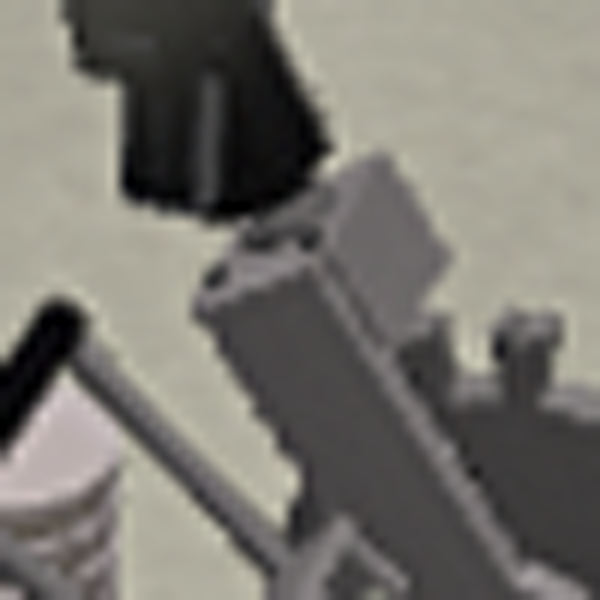

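Request:
play_rows:
  commands:
    - [[-0.02, -0.005, 0.03, 0, -1], [-0.01, -0.003, 0.015, 0, -1], [0, 0, 0, 0, -0.1], [0, 0, 0, 0, 0], [0, 0, 0, 0, 0], [0, 0, 0, 0, 0], [0, 0, 0.1, 0, 0], [0, 0, 0.3, 0, 0], [0, 0, 0.5, 0, 0], [0, 0, 0.6, 0, 0], [-0.3, 0, 0.5, 0, 0], [-0.5, 0, 0.3, 0, 0], [-0.5, 0, 0, 0, 0], [-0.3, 0, 0, 0, 0], [0, 0, 0, 0, 0]]

```text
time: 40.7
position: [0.4084, 0.1064, 0.3274]
tool_rot: [-0.7, -0.096, 0.701, -0.095]
force: [-0.6, -0.8, 0.2]
grip_width: 0.0426
```

```bash
python3 - <<'E'
from h import *
s,M=st(); im=snap('wrist','w24.png');snap('scene','s24.png');s,M=st()
m=np.array([.510,.1108,.2026]);ax=np.array([-.5533,-.1514,.8192])
print(proj('wrist',[m,m+ax*.049],s),proj('scene',[m,m+ax*.049]))
for c in('wrist','scene'):
  for q in ('pin','handle','tray','flask','flask_cap'):
    l=r.landmark_of(q,c); print(c,q,[(np.round(d['position'],4).tolist(),round(d['conf'],2)) for d in l][:2])
im=cv2.imread('pics/s24.png');cv2.imwrite('pics/s24z.png',cv2.resize(im[130:290,260:420],None,fx=4.5,fy=3.7,interpolation=cv2.INTER_CUBIC))
E
```

```text
t 40.7 pos [0.4084 0.1064 0.3274] down [-0.001  0.001 -1.   ] jawyaw -74.55 w 0.0426 F [-0.6 -0.8  0.2] T [-0.04 -0.05 -0.02] q [-0.84  0.34  0.68  2.02 -0.28  0.87 -1.31]
t 40.8 pos [0.411  0.1066 0.3274] down [ 0.002  0.    -1.   ] jawyaw -74.56 w 0.0424 F [-0.  -0.3  0.4] T [-0.01 -0.06  0.05] q [-0.84  0.35  0.68  2.02 -0.28  0.87 -1.31]
[[311.46988927  55.93152791]
 [316.04177279  99.77440284]] [[323.4064007  158.70948908]
 [313.95624747 143.91950231]]
wrist pin [([0.5098, 0.1081, 0.2019], 0.9)]
wrist handle [([0.5018, 0.0078, 0.2042], 0.96)]
wrist tray []
wrist flask []
wrist flask_cap []
scene pin [([0.6547, -0.2643, 0.0008], 0.65), ([0.511, 0.1164, 0.2011], 0.62)]
scene handle [([0.5065, 0.0137, 0.2068], 0.96)]
scene tray [([0.6066, 0.0443, 0.1208], 0.73)]
scene flask [([0.6093, 0.0404, 0.1179], 0.56)]
scene flask_cap [([0.5787, 0.0398, 0.1611], 0.83), ([0.3731, -0.1749, 0.0004], 0.57)]
```

View pics/w24.png

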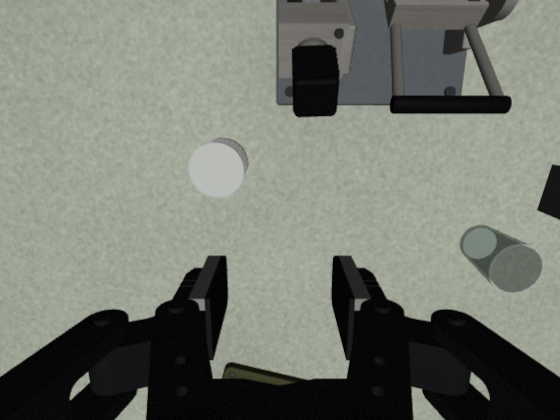

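View pics/s24z.png

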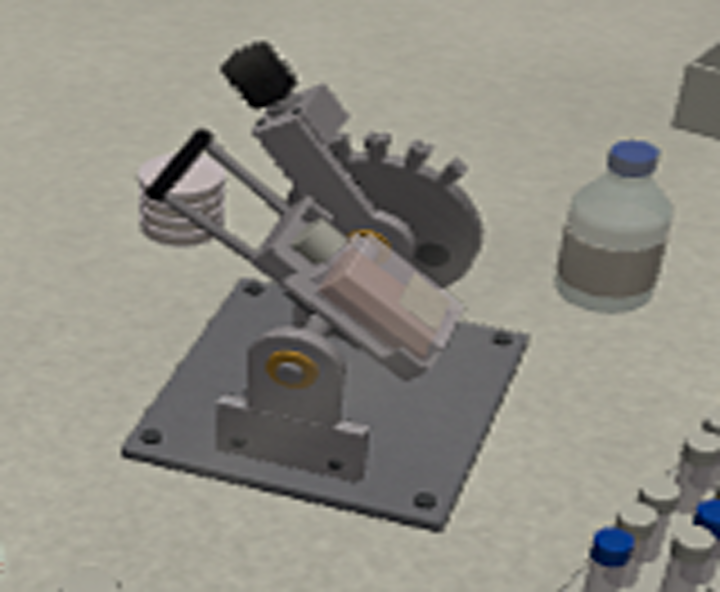

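```bash
python3 - <<'E'
from h import *
snap('top','t25.png')
im=cv2.imread('pics/t25.png');cv2.imwrite('pics/t25.png',im)
E
```

```text
(no output)
```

View pics/t25.png

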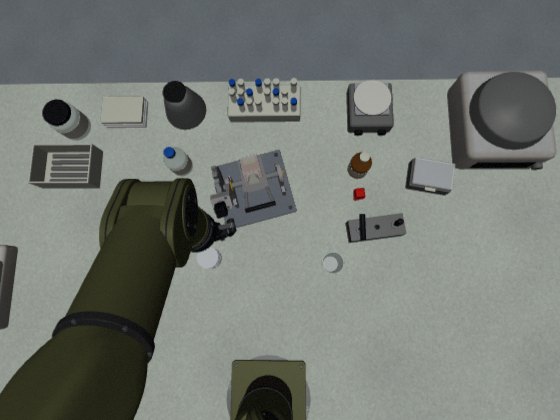

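The top view shows the bystanders where they stood at the start, including both drivers, beaker, bottles and the red look-alike. The pin is in the bush at (221,209), and the gripper is clear of everything.

```bash
python3 - <<'E'
from h import *
print(r.close_job())
E
```

```text
the job is handed in; nothing more can be done
None
```

The flask is in the tray with its cap at the handle end. The cradle is at its steepest notch (40 degrees, cap up), and the index pin is home in the guide bush. I handed the job in at about 41 s of the 72 s allowed.

**Order of work**
1. The cradle stood at about -20 degrees, so I first levelled it by the handle.
2. I laid the flask in and let go.
3. I swung the cradle up by the handle. The first swing stopped at about 38 degrees, so I gripped the handle again and nudged it on to about 39.7.
4. I tilted the pin to about 35 degrees in the grip by levering its tip on the rim of its hole in the block. Then I slid it down the bore until it stopped hard, released it and backed away.

**Last checks**
- **Pin:** it stopped against about 35 N of push. Afterwards the wrist camera put the pin's origin at (0.510, 0.108, 0.202) m, within about 3 mm of the bush's mouth, and the shoulder looked flush.
- **Cradle and flask:** the handle reads about 0.204 to 0.207 m high, against 0.205 m for 40 degrees. The flask lies in the tray, cap up.
- **Everything else:** the top picture shows the bystanders where they stood at the start. The gripper touches nothing.

**Disagreements:** in the last scene picture the network's best guess for the pin was the amber bottle. Its second guess was at the bush, 5 to 6 mm off the mouth. I went by the wrist view and the pictures. The end of the pin in the notch is hidden by the bush, so I inferred its depth from the seated shoulder.

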